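# Charge two grinding jars with one ceramic ball each, using the ball scoop

## Robot

A 6-joint arm with a two-finger parallel gripper is mounted at the origin on the work surface. World frame = base frame: x ahead of the robot, y to its left, z up, the work surface at z = 0. Lengths are in mm, angles in rad, forces in N, time in s.
With the tool pointing down it reaches from about 350 to 975 mm from the base axis. Payload 7.1 kg.
Tool frame: the origin (TCP) lies between the finger pads; the fingertips stand 8 mm ahead of it and the grasp point (between the pads) lies 11 mm behind it (env.tcp_to_tips is the distance from the TCP to the fingertips, in mm); y points along the fingers, x is the direction in which the jaws open and shut, and the axes are right-handed (so a half turn about y gives the same grasp; the last joint's range is limited). The gripper opens to 88 mm and grips with 3 to 60 N. Pads are 20 mm wide; open, the fingers measure 115 mm over their backs; the gripper's body (75 mm by 178 mm) begins 61 mm behind the grasp point.
Start: joints at [-1.363, 0.423, 1.63, -0, 1.089, -0.019], TCP at [140.557, -608.973, 210.075] pointing down, gripper open.
Joint ranges: [-3, 3], [-0.9, 2.11], [0.09, 2.58], [-1.31, 4.45], [0.11, 2.69], [-2.54, 2.54]. Speed limits (rad/s): [2.39, 2.39, 3.01, 3.14, 3.14, 3.14].

## Interface

Orientations are given as a unit quaternion [w, x, y, z].
In Python, from rig import env gives the robot as it stands.
- The arm moves only by the tool drive_tool, never from a script. Its argument "increments" is a list of rows, each an object with "travel": the shift along the tool's x, y, z in mm, a list of three; "angular": the turn, a rotation vector about the tool's x, y, z in rad, a list of three; "grip": the opening in per cent of the stroke, from 0 (shut) to 100 (fully open). In form: [{"travel": [tx, ty, tz], "angular": [ax, ay, az], "grip": grip}, ...]. A call has 1 to 8 rows; each row shifts and turns the commanded pose from where the row before left it, along the tool's axes as they then stand; what a row does not reach is not made up. A row lasts 1/8 s, in which the tool goes at most 62.5 mm and 10.7 degrees, less where a joint would pass 70% of its speed; a pose out of reach is approached as far as the arm can. A call is refused whole if a number of a shift passes 62.5 or a number of a turn 0.188, either way. A call with a gripper value outside its range is refused whole. The fingers move at their own pace and stop on an object; "force" is the grip in N (left out, the last holds). Time passes only in rows, so rows that do not move let the fingers close. It gives the time, the measured TCP pose, the force and the opening at its end, in the units of the state.
- env.get_obs(): the state, without advancing time (a new reading comes with each control period).
- env.get_image(name): name is "scene" or "top" or "wrist"; returns a dict with "pixels" (480x640x3 uint8, blue, green, red), "K" (3x3 intrinsics, pixels), "R" (3x3) and "t" (3): a world point X has camera coordinates R X + t; the wrist camera has in their place "tool_from_camera" (4x4, takes a point from camera to tool coordinates, whose origin is the TCP and whose axes are the tool frame's). Camera axes: x right, y down, z forward; pixel columns grow to the right and rows downward; lengths in mm; the calibration is good to about 2 mm. A picture is of the moment at which its call begins: read the wrist's pose just before it. There is no depth.
- env.hand_in(): hands the job in, once; it reports no verdict.
Trained networks look in a picture, given as the dict that the camera call returned (one of the last four; its "shot" number tells which), for a name from the list of things; names that differ only in an ending like _2 or _b are one class to them, and where a whole thing is asked for, a point or a joint stands for the part that bears it (a point fixed in the world has none). Each returns a list of dicts, best first, with "conf" (0 to 1); they miss things now and then, are a little off and sometimes report something else, mostly with a low value. They report only what shows in the picture. A call takes as long as a camera call. They do not tell look-alikes from the thing itself.
- env.search_frame(picture, name): "position" ([x, y, z] in mm, in world coordinates, good to about 4 mm: the middle of the surface that is visible of it).
- env.pinpoint(picture, name): "position" ([x, y, z] in mm, in world coordinates, good to about 4 mm: a listed point, or the origin of a listed thing).
The state is a dict: "clock": time; "qpos": joint angles; "joint_velocities": joint speeds; "effort": joint torques, N m; "eef_pos": TCP position; "orientation": TCP orientation; "ft_force": force on the tool from outside, world axes, zero at the start; "torque": the same for the moment, N m; "opening": finger opening in mm.
Only numpy, scipy, OpenCV 4.12 (cv2) and the standard library are available. Lean on these libraries where they do the work, as an engineer would, in place of code of your own. Each camera call takes 0.05 s, during which the arm holds its last target.

## Task

Charge the two open grinding jars with one ball each: take the scoop from its rest, slide its nose lightly along the trough's floor under the balls to lift them out one at a time in its pocket (do not dig it into the polished steel), and tip one into each jar from close above its mouth, so that it is not dropped hard. Keep the gripper's fingers off the balls, leave the other two balls in the trough, do not shove or tip the jars or disturb the lids, the bottle and the beaker, and lay the scoop back in the notches of its rest, pocket upward, when both jars are charged.

Things in the scene. Friction and masses are not known exactly. Their poses are not given: they have to be found in the camera images.
- trough: Open steel tray fixed to the bench, 256 x 116 mm outside, 250 x 110 inside, rim 55 mm above the bench. Origin: centre of its underside; x along it to its LOW end, z up. Floor: a strip 24 mm wide on the centre line, flanks rising 25 deg to the sides; the strip falls 4 deg to +x, so balls queue at the low end wall and a loose one rolls back. Only a scoop held nose down (30 to 45 deg) clears the rim.
- ball1_center (a point): Centre of a polished white ceramic grinding ball, 40 mm in diameter, about 130 g, friction about 0.35, rolls easily. All four are alike and lie in the trough; any two may be used.
- ball2_center (a point): Centre of a polished white ceramic grinding ball, 40 mm in diameter, about 130 g, friction about 0.35, rolls easily. All four are alike and lie in the trough; any two may be used.
- ball3_center (a point): Centre of a polished white ceramic grinding ball, 40 mm in diameter, about 130 g, friction about 0.35, rolls easily. All four are alike and lie in the trough; any two may be used.
- ball4_center (a point): Centre of a polished white ceramic grinding ball, 40 mm in diameter, about 130 g, friction about 0.35, rolls easily. All four are alike and lie in the trough; any two may be used.
- trough_low (a point): Where the floor strip meets the inside of the low end wall: 125 mm along x from the trough's origin and 8 mm above the bench. Axes as the trough's. The strip is 17.5 mm higher at the other end wall, 250 mm back.
- scoop_grip (a point): Middle of the bar handle of a grey plastic scoop, about 90 g, balancing 20 to 25 mm ahead of this point. x points along the handle to the head, z up. The handle is 12 mm wide (y), 18 mm high (z), from x = -87 to +70 mm. At the start it lies level in its rest, underside 45 mm above the bench, 88 mm of handle free between the uprights.
- scoop_clamp (a point): Scoop's thumbscrew axis (along y), 74 mm ahead of scoop_grip. The head is stiffly clamped here, pitched 3 deg down to 15 deg up: not reported, feel for its nose. Unpitched, from this point: pocket floor top 15 mm below, flat 4 to 28 mm ahead, 44 wide, walls 22 high; then a round nose 30 long, 2 thick rises 20 deg to its tip, 56 ahead, 5 below. Nose down over 20 deg (head's own) frees the ball.
- rest: White plastic scoop rest fixed to the bench: foot plate 130 x 70 x 8 mm, two notched uprights 8 mm thick at x = +48 and -48 mm (88 mm clear between). Origin: centre of its underside; x along the handle, z up. Notches 21 mm wide at the bottom, about 34 at the mouth; bottoms 45 mm, tops 62 mm above the bench. A scoop lying in them has scoop_grip 54 mm above the bench, over the middle.
- jar_a_mouth (a point): Centre of the mouth of an open steel grinding jar standing loose on the bench, 1.2 kg: 90 mm outside and 76 mm inside diameter, 80 mm high; this point is at the rim's level, on the axis. Inner floor 68 mm below the rim.
- jar_b_mouth (a point): The same for the other, identical jar. The jars may have changed places.
- lid_a_mid (a point): Middle of a jar's steel lid lying on the bench (bystander): disc 92 mm in diameter with a short knob, 30 mm high.
- lid_b_mid (a point): The same, of the other lid.
- bottle_mid (a point): Middle of a white wide-neck bottle (bystander), 68 mm in diameter, 130 mm high.
- beaker_mid (a point): Middle of a glass beaker (bystander), 72 mm across the mouth, 80 mm high.
Not all that is in view belongs to the job. What is shaped like the part that bears jar_b_mouth but yellow is not meant. Of the things that look like the part that bears scoop_grip, the largest one is meant.

How it is judged (in metres and radians):
On the way, in this order (a step that is already met when the one before it is completed fails the run):
1. A first ball rides in the scoop's pocket (resting on the scoop), lifted clear above the trough (centre 90 mm above the trough's underside) (((contact force between scoop and ball1 above 0.3 N and z of ball1_center in the frame of trough above 0.09 m) or (contact force between scoop and ball2 above 0.3 N and z of ball2_center in the frame of trough above 0.09 m) or (contact force between scoop and ball3 above 0.3 N and z of ball3_center in the frame of trough above 0.09 m) or (contact force between scoop and ball4 above 0.3 N and z of ball4_center in the frame of trough above 0.09 m))), for 0.2 s.
2. That ball lies in one jar and the other three in the trough (((horizontal distance between ball1_center and jar_a_mouth below 0.026 m and z of ball1_center in the frame of jar_a_mouth below -0.035 m) or (horizontal distance between ball1_center and jar_b_mouth below 0.026 m and z of ball1_center in the frame of jar_b_mouth below -0.035 m) or (horizontal distance between ball2_center and jar_a_mouth below 0.026 m and z of ball2_center in the frame of jar_a_mouth below -0.035 m) or (horizontal distance between ball2_center and jar_b_mouth below 0.026 m and z of ball2_center in the frame of jar_b_mouth below -0.035 m) or (horizontal distance between ball3_center and jar_a_mouth below 0.026 m and z of ball3_center in the frame of jar_a_mouth below -0.035 m) or (horizontal distance between ball3_center and jar_b_mouth below 0.026 m and z of ball3_center in the frame of jar_b_mouth below -0.035 m) or (horizontal distance between ball4_center and jar_a_mouth below 0.026 m and z of ball4_center in the frame of jar_a_mouth below -0.035 m) or (horizontal distance between ball4_center and jar_b_mouth below 0.026 m and z of ball4_center in the frame of jar_b_mouth below -0.035 m)) and ((x of ball1_center in the frame of trough between -0.125 and 0.125 m and y of ball1_center in the frame of trough between -0.055 and 0.055 m and z of ball1_center in the frame of trough below 0.06 m) or (horizontal distance between ball1_center and jar_a_mouth below 0.026 m and z of ball1_center in the frame of jar_a_mouth below -0.035 m) or (horizontal distance between ball1_center and jar_b_mouth below 0.026 m and z of ball1_center in the frame of jar_b_mouth below -0.035 m)) and ((x of ball2_center in the frame of trough between -0.125 and 0.125 m and y of ball2_center in the frame of trough between -0.055 and 0.055 m and z of ball2_center in the frame of trough below 0.06 m) or (horizontal distance between ball2_center and jar_a_mouth below 0.026 m and z of ball2_center in the frame of jar_a_mouth below -0.035 m) or (horizontal distance between ball2_center and jar_b_mouth below 0.026 m and z of ball2_center in the frame of jar_b_mouth below -0.035 m)) and ((x of ball3_center in the frame of trough between -0.125 and 0.125 m and y of ball3_center in the frame of trough between -0.055 and 0.055 m and z of ball3_center in the frame of trough below 0.06 m) or (horizontal distance between ball3_center and jar_a_mouth below 0.026 m and z of ball3_center in the frame of jar_a_mouth below -0.035 m) or (horizontal distance between ball3_center and jar_b_mouth below 0.026 m and z of ball3_center in the frame of jar_b_mouth below -0.035 m)) and ((x of ball4_center in the frame of trough between -0.125 and 0.125 m and y of ball4_center in the frame of trough between -0.055 and 0.055 m and z of ball4_center in the frame of trough below 0.06 m) or (horizontal distance between ball4_center and jar_a_mouth below 0.026 m and z of ball4_center in the frame of jar_a_mouth below -0.035 m) or (horizontal distance between ball4_center and jar_b_mouth below 0.026 m and z of ball4_center in the frame of jar_b_mouth below -0.035 m))), for 0.2 s.
3. A second ball rides in the scoop's pocket, lifted clear above the trough (((contact force between scoop and ball1 above 0.3 N and z of ball1_center in the frame of trough above 0.09 m) or (contact force between scoop and ball2 above 0.3 N and z of ball2_center in the frame of trough above 0.09 m) or (contact force between scoop and ball3 above 0.3 N and z of ball3_center in the frame of trough above 0.09 m) or (contact force between scoop and ball4 above 0.3 N and z of ball4_center in the frame of trough above 0.09 m))), for 0.2 s.
4. One ball lies in each jar and two in the trough (((horizontal distance between ball1_center and jar_a_mouth below 0.026 m and z of ball1_center in the frame of jar_a_mouth below -0.035 m) or (horizontal distance between ball2_center and jar_a_mouth below 0.026 m and z of ball2_center in the frame of jar_a_mouth below -0.035 m) or (horizontal distance between ball3_center and jar_a_mouth below 0.026 m and z of ball3_center in the frame of jar_a_mouth below -0.035 m) or (horizontal distance between ball4_center and jar_a_mouth below 0.026 m and z of ball4_center in the frame of jar_a_mouth below -0.035 m)) and ((horizontal distance between ball1_center and jar_b_mouth below 0.026 m and z of ball1_center in the frame of jar_b_mouth below -0.035 m) or (horizontal distance between ball2_center and jar_b_mouth below 0.026 m and z of ball2_center in the frame of jar_b_mouth below -0.035 m) or (horizontal distance between ball3_center and jar_b_mouth below 0.026 m and z of ball3_center in the frame of jar_b_mouth below -0.035 m) or (horizontal distance between ball4_center and jar_b_mouth below 0.026 m and z of ball4_center in the frame of jar_b_mouth below -0.035 m)) and ((x of ball1_center in the frame of trough between -0.125 and 0.125 m and y of ball1_center in the frame of trough between -0.055 and 0.055 m and z of ball1_center in the frame of trough below 0.06 m) or (horizontal distance between ball1_center and jar_a_mouth below 0.026 m and z of ball1_center in the frame of jar_a_mouth below -0.035 m) or (horizontal distance between ball1_center and jar_b_mouth below 0.026 m and z of ball1_center in the frame of jar_b_mouth below -0.035 m)) and ((x of ball2_center in the frame of trough between -0.125 and 0.125 m and y of ball2_center in the frame of trough between -0.055 and 0.055 m and z of ball2_center in the frame of trough below 0.06 m) or (horizontal distance between ball2_center and jar_a_mouth below 0.026 m and z of ball2_center in the frame of jar_a_mouth below -0.035 m) or (horizontal distance between ball2_center and jar_b_mouth below 0.026 m and z of ball2_center in the frame of jar_b_mouth below -0.035 m)) and ((x of ball3_center in the frame of trough between -0.125 and 0.125 m and y of ball3_center in the frame of trough between -0.055 and 0.055 m and z of ball3_center in the frame of trough below 0.06 m) or (horizontal distance between ball3_center and jar_a_mouth below 0.026 m and z of ball3_center in the frame of jar_a_mouth below -0.035 m) or (horizontal distance between ball3_center and jar_b_mouth below 0.026 m and z of ball3_center in the frame of jar_b_mouth below -0.035 m)) and ((x of ball4_center in the frame of trough between -0.125 and 0.125 m and y of ball4_center in the frame of trough between -0.055 and 0.055 m and z of ball4_center in the frame of trough below 0.06 m) or (horizontal distance between ball4_center and jar_a_mouth below 0.026 m and z of ball4_center in the frame of jar_a_mouth below -0.035 m) or (horizontal distance between ball4_center and jar_b_mouth below 0.026 m and z of ball4_center in the frame of jar_b_mouth below -0.035 m))), for 0.2 s.
At the end, for the whole second after the job is handed in: One ball in each jar (centre within 26 mm of its axis, over 35 mm below the rim), two in the trough; scoop still, in both notches, pocket up (grip within 30 mm along and 8 mm across the rest, 50 to 60 mm high, turned under 0.15 rad, tilted under 0.2); jars upright; balls slower than 0.15 m/s (all of step 4 and x of scoop_grip in the frame of rest between -0.03 and 0.03 m and y of scoop_grip in the frame of rest between -0.008 and 0.008 m and z of scoop_grip in the frame of rest between 0.05 and 0.06 m and angle between the x axis of scoop_grip and the x axis of rest, either way round below 0.15 rad and angle between scoop_grip's own z axis and vertical below 0.2 rad and linear speed of each of ball1, ball2, ball3, ball4 below 0.15 m/s and linear speed of scoop below 0.02 m/s and angle between each of jar_a_mouth, jar_b_mouth's own z axis and vertical below 0.1 rad); the robot touches nothing.
It fails at once if The fingers touch a ball (over 0.5 N) (contact force between the fingers and ball1 above 0.5 N or contact force between the fingers and ball2 above 0.5 N or contact force between the fingers and ball3 above 0.5 N or contact force between the fingers and ball4 above 0.5 N).
It fails at once if The scoop is pressed on the trough with more than 30 N (contact force between scoop and trough above 30 N).
It fails at once if A ball falls hard (faster than 1.7 m/s, a drop of about 15 cm) (linear speed of any of ball1, ball2, ball3, ball4 above 1.7 m/s).
It fails at once if A jar is shoved more than 30 mm or tipped more than 0.3 rad (distance of any of jar_a_mouth, jar_b_mouth from where it was at the start of the episode above 0.03 m or angle between any of jar_a_mouth, jar_b_mouth's own z axis and vertical above 0.3 rad).
It fails at once if A lid, the bottle or the beaker is moved more than 30 mm (distance of any of lid_a_mid, lid_b_mid, bottle_mid, beaker_mid from where it was at the start of the episode above 0.03 m).
It also fails if it takes over 72 s, if anything falls off the work surface, if the arm or the gripper's body presses on something with over 40 N, if the wrist force passes 120 N, or if a joint passes its speed limit or range.

## Working session

There is one attempt and no reset: what is moved stays moved. The work goes in short steps, Python scripts to look and compute and a tool call to move; the robot and the scene stay as the last step left them, time stands still between calls to the robot, and variables do not carry over. Pictures are saved under pics/ and viewed, and the job is handed in when it is done.

Besides the shell and the picture viewer there is one more tool, called after "Request:" by a JSON object that holds its "name" and its "arguments". drive_tool: Moves the arm, as the interface text tells. Its arguments: {"type":"object","properties":{"increments":{"type":"array","items":{"type":"object","properties":{"travel":{"type":"array","items":{"type":"number"}},"angular":{"type":"array","items":{"type":"number"}},"grip":{"type":"number"}}}},"force":{"type":"number"}},"required":["increments"]}

```bash
ls; mkdir -p pics; python3 - <<'E'
from rig import env
import cv2
print(env.get_obs())
for n in ["scene","top","wrist"]:
    p=env.get_image(n); cv2.imwrite(f"pics/{n}0.png",p["pixels"]); print(n,p["K"].tolist(),[p[k].tolist() if hasattr(p[k],'tolist') else p[k] for k in p if k not in("pixels","K")])
E
```

```text
pics
{'clock': 0.0, 'qpos': array([-1.36300497e+00,  4.23824247e-01,  1.63066895e+00,  2.14607341e-05,
        1.08858870e+00, -1.89956688e-02]), 'joint_velocities': array([ 0.00029996,  0.00064919, -0.00106142,  0.00092227,  0.0001685 ,
        0.00092271]), 'effort': array([-3.72312516e-04, -5.44634628e+01, -2.73666251e+01,  6.44262764e-02,
        2.27873161e-02, -1.37520647e-04]), 'eef_pos': array([ 140.44800176, -608.43980438,  209.32033643]), 'orientation': array([ 0.55370265, -0.55302117,  0.44061769, -0.43981476]), 'ft_force': array([-0.38610838,  0.07641756,  0.02056318]), 'torque': array([-0.04241697,  0.00301234, -0.01164692]), 'opening': 87.92087119104411}
scene [[444.99366148082413, 0.0, 323.5123167073432], [0.0, 444.99366148082413, 235.0076072511041], [0.0, 0.0, 1.0]] [[[0.45654711895321226, 0.8894559530121067, -0.020804706843564783], [0.6360344735198926, -0.34264139411812106, -0.6914166786613293], [-0.622113234604276, 0.30243178187504616, -0.7221565901119299]], [-169.677096738967, -321.47089730653465, 1640.0600194106044], 1]
top [[490.7434064660844, 0.0, 320.4985735331184], [0.0, 490.7434064660844, 243.80549364947703], [0.0, 0.0, 1.0]] [[[0.013214095359986812, -0.9998302246954689, 0.012841708189535157], [-0.9814658288232819, -0.01542476651108026, -0.19101545338088988], [0.191181104024549, -0.010079601355542624, -0.9815030244988896]], [-102.05747509369347, 534.1142398997858, 1420.5989137117854], 2]
wrist [[340.5068043443529, 0.0, 319.33765870515003], [0.0, 340.5068043443529, 241.12843775842512], [0.0, 0.0, 1.0]] [[[0.9999993398184511, 0.0005601364006901274, -0.0010032994931506681, 0.14418573924102063], [0.0011265685645051727, -0.30597482824184535, 0.952038935824392, -172.7009879298072], [0.0002262872727374444, -0.9520394375915234, -0.30597525727497055, 84.45480791816483], [0.0, 0.0, 0.0, 1.0]], 3]
```

View images.

View pics/scene0.png

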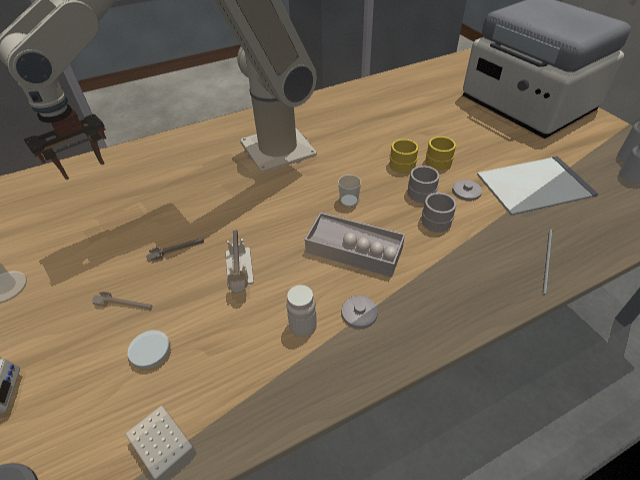

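View pics/top0.png

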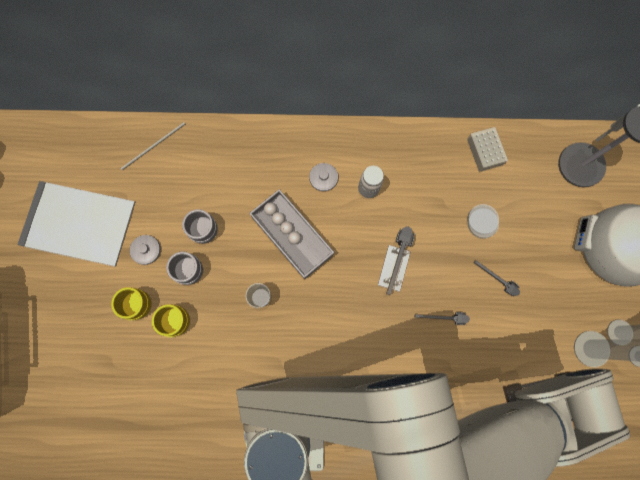

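View pics/wrist0.png

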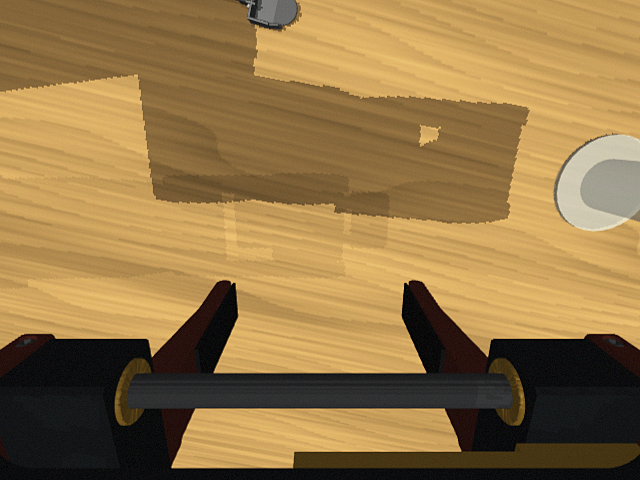

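```bash
cat > h.py <<'E'
import numpy as np, cv2
from rig import env
from scipy.spatial.transform import Rotation as Ro
np.set_printoptions(precision=2,suppress=True)
def R_of(o): return Ro.from_quat([o[1],o[2],o[3],o[0]])
def cam(p,obs=None):
    if "R" in p: return p["K"],p["R"],p["t"]
    Rt=R_of(obs["orientation"]).as_matrix(); T=p["tool_from_camera"]
    Rw=Rt@T[:3,:3]; c=Rt@T[:3,3]+obs["eef_pos"]
    return p["K"],Rw.T,-Rw.T@c
def ray(c,u,v):
    K,R,t=c; d=R.T@np.linalg.inv(K)@np.array([u,v,1.]); return -R.T@t,d/np.linalg.norm(d)
def onz(c,u,v,z):
    o,d=ray(c,u,v); return o+d*(z-o[2])/d[2]
def proj(c,X):
    K,R,t=c; q=R@np.asarray(X,float)+t; q=K@q; return q[:2]/q[2]
def tri(*rs):
    A=np.zeros((3,3));b=np.zeros(3)
    for o,d in rs:
        P=np.eye(3)-np.outer(d,d);A+=P;b+=P@o
    X=np.linalg.solve(A,b); return X,[np.linalg.norm((np.eye(3)-np.outer(d,d))@(X-o)) for o,d in rs]
E
python3 - <<'E'
from h import *
S=env.get_image("scene");T=env.get_image("top")
names="trough ball1_center trough_low scoop_grip scoop_clamp rest jar_a_mouth lid_a_mid bottle_mid beaker_mid".split()
for n in names:
    for nm,p in(("scene",S),("top",T)):
        r=env.pinpoint(p,n); 
        for d in r: print(n,nm,round(d["conf"],2),np.array(d["position"]),proj(cam(p),d["position"]))
E
```

```text
trough scene 0.63 [569.4  -4.4   2.3] [353.45 249.09]
trough top 0.67 [573.3  -4.5  -0.8] [291.65 234.72]
ball1_center scene 0.47 [655.   70.9  25.3] [392.61 254.22]
ball1_center top 0.41 [648.2  68.2  27.8] [268.3  208.72]
trough_low scene 0.88 [666.6  78.8   7.9] [396.72 260.07]
trough_low top 0.71 [665.9  76.6   9.1] [266.35 204.77]
scoop_grip scene 0.96 [ 469.9 -321.5   55.2] [234.47 253.16]
scoop_grip scene 0.79 [ 464.2 -618.1    9.2] [128.36 303.89]
scoop_grip scene 0.72 [ 324.4 -441.     7.9] [181.71 245.45]
scoop_grip top 0.95 [ 470.7 -321.4   55.2] [396.55 266.18]
scoop_grip top 0.65 [ 457.  -614.4    7.9] [489.37 274.28]
scoop_grip top 0.62 [ 327.4 -441.6   14.3] [435.05 316.03]
scoop_grip top 0.37 [518.4 449.2  15.2] [142.51 248.87]
scoop_clamp scene 0.84 [ 426.6 -664.3   18.5] [106.4  298.16]
scoop_clamp scene 0.73 [ 543.9 -341.3   53.1] [236.81 275.17]
scoop_clamp scene 0.55 [ 327.1 -499.5    9.8] [161.72 252.74]
scoop_clamp top 0.85 [ 424.9 -665.7   17.5] [507.85 284.61]
scoop_clamp top 0.76 [ 541.1 -341.8   50.6] [402.68 243.36]
scoop_clamp top 0.72 [ 327.  -501.    10.5] [454.42 316.49]
scoop_clamp top 0.53 [461.3 313.3  81.7] [179.98 264.78]
scoop_clamp top 0.2 [520.2 451.   16.1] [141.87 248.23]
rest scene 0.67 [ 475.4 -319.8   -1.2] [239.02 267.55]
rest top 0.69 [ 475.1 -317.9   -2.5] [392.32 267.48]
rest top 0.64 [664.   80.2   9.7] [265.16 205.28]
jar_a_mouth scene 0.6 [588.8 271.6  84.8] [440.01 201.09]
jar_a_mouth top 0.71 [589.9 274.3  80.3] [196.28 222.03]
lid_a_mid scene 0.96 [521.5 451.2  17.2] [468.59 186.7 ]
lid_a_mid top 0.66 [519.9 449.4  14.5] [142.56 248.43]
bottle_mid scene 0.75 [ 730.7 -244.5   63.2] [300.61 311.56]
bottle_mid top 0.67 [ 728.4 -240.6   67.5] [369.37 181.49]
beaker_mid scene 0.89 [380.   87.6  42.1] [349.22 190.85]
beaker_mid top 0.56 [378.2  86.8  40.2] [258.56 295.8 ]
```

```bash
python3 - <<'E'
import cv2
a=cv2.imread("pics/scene0.png");b=cv2.imread("pics/top0.png")
cv2.imwrite("pics/sc_crop.png",cv2.resize(a[120:320,200:470],None,fx=2.9,fy=2.9,interpolation=cv2.INTER_CUBIC))
cv2.imwrite("pics/top_crop.png",cv2.resize(b[140:340,160:430],None,fx=2.9,fy=2.9,interpolation=cv2.INTER_CUBIC))
E
```

```text
(no output)
```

View pics/sc_crop.png

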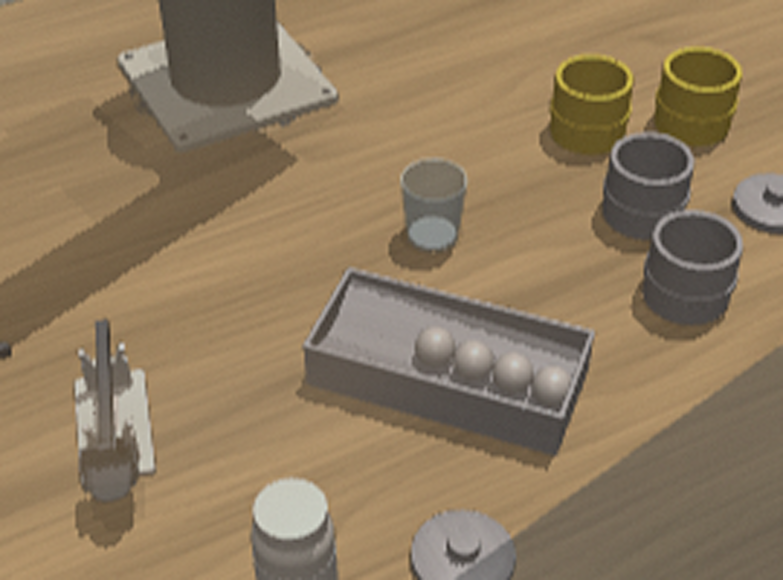

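View pics/top_crop.png

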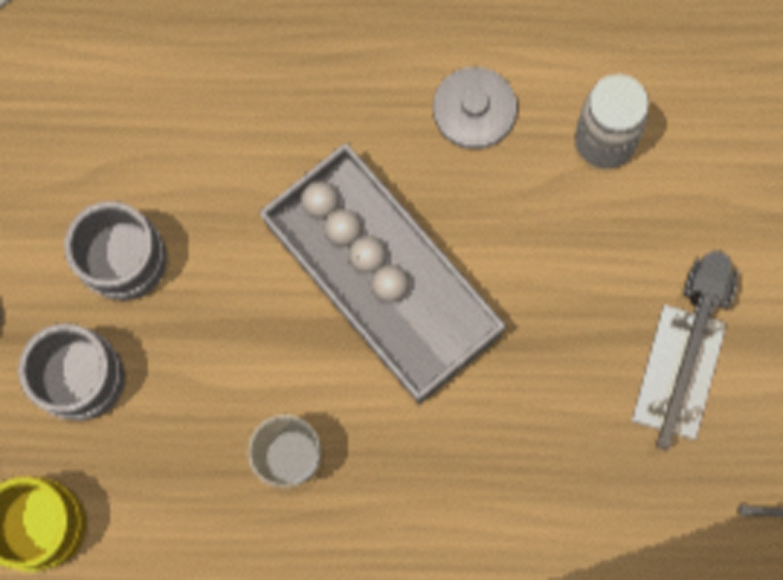

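```bash
python3 - <<'E'
from h import *
S=env.get_image("scene");T=env.get_image("top")
o=env.get_obs();print(R_of(o["orientation"]).as_matrix(),o["clock"])
c=cam(T);cs=cam(S)
f=lambda u,v:(u/2.9+160,v/2.9+140)
g=lambda u,v:(u/2.9+200,v/2.9+120)
print("trough top")
P=[onz(c,*f(*q),55) for q in[(345,147),(261,213),(418,400),(507,326)]]
for p in P:print(p)
print(np.mean(P,0))
print("scene")
P=[onz(cs,*g(*q),55) for q in[(594,334),(350,268),(304,346),(563,417)]]
for p in P:print(p)
print(np.mean(P,0))
print("balls")
for a,b in zip([(319,199),(343,226),(367,253),(391,283)],[(553,386),(514,374),(475,361),(435,347)]):
    print(tri(ray(c,*f(*a)),ray(cs,*g(*b))))
# jars: 
for nm,n in(("t",T),("s",S)):
    for name in("jar_a_mouth","scoop_clamp"):
        for d in env.search_frame(n,name): print(nm,name,d["conf"],np.array(d["position"]))
print("jars"); 
for a,b in [((111,244),(696,240)),((69,364),(651,162))]:
    print(onz(c,*f(*a),80),onz(cs,*g(*b),80),tri(ray(c,*f(*a)),ray(cs,*g(*b))))
E
```

```text
[[ 0.22 -0.    0.97]
 [-0.97  0.    0.22]
 [-0.   -1.   -0.  ]] 1.35
trough top
[698.34  34.81  55.  ]
[625.2  120.25  55.  ]
[431.53 -47.33  55.  ]
[ 509.47 -137.43   55.  ]
[566.14  -7.42  55.  ]
scene
[632.28 123.13  55.  ]
[437.61 -41.95  55.  ]
[ 513.89 -130.32   55.  ]
[705.65  39.19  55.  ]
[572.36  -2.49  55.  ]
balls
(array([649.8 ,  65.05,  27.35]), [np.float64(2.2777895091536213), np.float64(2.2777895091536426)])
(array([620.31,  38.93,  29.28]), [np.float64(2.775730710789925), np.float64(2.7757307107899427)])
(array([590.56,  12.64,  32.82]), [np.float64(2.92286436328764), np.float64(2.9228643632876437)])
(array([558.04, -13.53,  35.42]), [np.float64(2.8903274529029344), np.float64(2.8903274529029157)])
t jar_a_mouth 0.68 [594.1 278.9  37.6]
t scoop_clamp 0.91 [ 433.7 -660.8   16.6]
t scoop_clamp 0.82 [ 539.7 -331.9   59.4]
t scoop_clamp 0.72 [ 325.9 -503.6   16.9]
s jar_a_mouth 0.64 [593.6 262.7  55.4]
s scoop_clamp 0.82 [ 442.3 -655.8   18. ]
s scoop_clamp 0.66 [ 331.5 -488.1    9.5]
s scoop_clamp 0.64 [ 550.6 -338.4   52.6]
jars
[583.67 268.1   80.  ] [590.68 271.1   80.  ] (array([586.29, 271.85,  75.32]), [np.float64(2.872139425997325), np.float64(2.8721394259974717)])
[459.55 302.58  80.  ] [467.82 305.48  80.  ] (array([461.92, 306.95,  74.38]), [np.float64(3.1084994690291596), np.float64(3.1084994690289434)])
```

```bash
cat >> h.py <<'E'
def az(d): return np.array([np.cos(np.radians(d)),np.sin(np.radians(d)),0.])
UP=np.array([0,0,1.])
def toolR(azd,tilt):
    """tool z along azimuth azd, raised by tilt rad (fingers point forward-down)"""
    h=az(azd); z=np.cos(tilt)*h+np.sin(tilt)*UP; y=np.sin(tilt)*h-np.cos(tilt)*UP
    return np.stack([np.cross(y,z),y,z],1)
def now():
    o=env.get_obs(); return np.array(o["eef_pos"]),R_of(o["orientation"]).as_matrix(),o
def plan(p,R,wps,grip,dp=1,da=3):
    """wps: list of (p,R,nrows)"""
    rows=[]
    cp,cR=p.copy(),R.copy()
    for gp,gR,n in wps:
        p0,R0=cp.copy(),cR.copy()
        rv=Ro.from_matrix(R0.T@gR).as_rotvec()
        for i in range(1,n+1):
            tp=p0+(gp-p0)*i/n; tR=R0@Ro.from_rotvec(rv*i/n).as_matrix()
            t=np.round(cR.T@(tp-cp),dp)+0.; a=np.round(Ro.from_matrix(cR.T@tR).as_rotvec(),da)+0.
            cp=cp+cR@t; cR=cR@Ro.from_rotvec(a).as_matrix()
            rows.append((t,a))
            assert abs(t).max()<=62.5 and abs(a).max()<=.188,(t,a)
    for i in range(0,len(rows),8):
        print("CALL"); print("["+",\n".join('{"travel":%s,"angular":%s,"grip":%g}'%([float(x) for x in t],[float(x) for x in a],grip) for t,a in rows[i:i+8])+"]")
    return cp,cR
E
python3 - <<'E'
from h import *
T=env.get_image("top");S=env.get_image("scene");c=cam(T);cs=cam(S)
f=lambda u,v:(u/2.9+160,v/2.9+140)
g=lambda u,v:(u/2.9+200,v/2.9+120)
a=onz(c,*f(664,445),63);b=onz(c,*f(706,303),63);print(a,b,np.degrees(np.arctan2(*(b-a)[1::-1])))
print([onz(c,*f(*q),8) for q in[(665,305),(725,324),(693,438),(632,423)]])
gp=np.array([470.3,-321.5,54]); R=toolR(-15.6,.35)
p,Rn,o=now()
tgt=gp+11*R[:,1]
# hover: back off 100 along -tool y
plan(p,Rn,[(tgt-110*R[:,1],R,12)],100,0,2)
E
```

```text
[ 388.59 -296.52   63.  ] [ 535.25 -341.78   63.  ] -17.15248314808957
[array([ 543.17, -307.92,    8.  ]), array([ 523.55, -371.69,    8.  ]), array([ 401.53, -335.41,    8.  ]), array([ 416.36, -271.47,    8.  ])]
CALL
[{"travel":[-19.0, 5.0, 30.0],"angular":[0.03, 0.04, -0.01],"grip":100},
{"travel":[-19.0, 6.0, 28.0],"angular":[0.03, 0.04, 0.0],"grip":100},
{"travel":[-21.0, 7.0, 28.0],"angular":[0.03, 0.04, -0.01],"grip":100},
{"travel":[-22.0, 7.0, 27.0],"angular":[0.02, 0.04, -0.01],"grip":100},
{"travel":[-23.0, 8.0, 25.0],"angular":[0.03, 0.05, -0.01],"grip":100},
{"travel":[-25.0, 8.0, 25.0],"angular":[0.03, 0.04, 0.0],"grip":100},
{"travel":[-25.0, 9.0, 23.0],"angular":[0.03, 0.04, -0.01],"grip":100},
{"travel":[-27.0, 9.0, 21.0],"angular":[0.03, 0.04, -0.01],"grip":100}]
CALL
[{"travel":[-27.0, 10.0, 20.0],"angular":[0.03, 0.04, -0.01],"grip":100},
{"travel":[-28.0, 10.0, 19.0],"angular":[0.03, 0.04, 0.0],"grip":100},
{"travel":[-29.0, 11.0, 18.0],"angular":[0.02, 0.04, -0.01],"grip":100},
{"travel":[-30.0, 10.0, 16.0],"angular":[0.03, 0.04, -0.01],"grip":100}]
```

Request:
{"name": "drive_tool", "arguments": {"increments": [{"travel": [-19,5,30],"angular": [0.03,0.04,-0.01],"grip": 100},{"travel": [-19,6,28],"angular": [0.03,0.04,0],"grip": 100},{"travel": [-21,7,28],"angular": [0.03,0.04,-0.01],"grip": 100},{"travel": [-22,7,27],"angular": [0.02,0.04,-0.01],"grip": 100},{"travel": [-23,8,25],"angular": [0.03,0.05,-0.01],"grip": 100},{"travel": [-25,8,25],"angular": [0.03,0.04,0],"grip": 100},{"travel": [-25,9,23],"angular": [0.03,0.04,-0.01],"grip": 100},{"travel": [-27,9,21],"angular": [0.03,0.04,-0.01],"grip": 100}], "force": 60}}

```text
clock: 2.65
eef_pos: [339.2, -410.3, 168.5]
orientation: [-0.519, 0.419, -0.455, 0.589]
ft_force: [0.7, -0.1, 0.2]
opening: 88.2
```

Request:
{"name": "drive_tool", "arguments": {"increments": [{"travel": [-27,10,20],"angular": [0.03,0.04,-0.01],"grip": 60},{"travel": [-28,10,19],"angular": [0.03,0.04,0],"grip": 60},{"travel": [-29,11,18],"angular": [0.02,0.04,-0.01],"grip": 60},{"travel": [-30,10,16],"angular": [0.03,0.04,-0.01],"grip": 60},{"travel": [0,0,0],"grip": 60}]}}

```text
invalid input
```

```bash
python3 - <<'E'
from h import *
p,R,o=now();print(p,R,o["qpos"],o["opening"],o["ft_force"],o["clock"])
W=env.get_image("wrist");cv2.imwrite("pics/w1.png",W["pixels"]);c=cam(W,o)
for n in("scoop_grip","scoop_clamp","rest"):
    for d in env.pinpoint(W,n):print(n,d["conf"],np.array(d["position"]),proj(c,d["position"]))
gp=np.array([470.3,-321.5,54])
for x in(-87,-48,0,48,70): print(x,proj(c,gp+az(-16.3)*x+UP*9))
E
```

```text
[ 339.18 -410.25  168.52] [[-0.11  0.23  0.97]
 [-0.99 -0.05 -0.1 ]
 [ 0.02 -0.97  0.23]] [-1.01  0.28  1.99  0.26  0.72  0.49] 88.16873037648979 [ 0.72 -0.1   0.2 ] 2.65
scoop_grip 0.94 [ 467.8 -321.2   54.4] [197.61 125.97]
scoop_grip 0.62 [ 330.7 -442.6   12.3] [348.7  261.05]
scoop_grip 0.6 [ 459.6 -619.4    7.9] [509.1  115.09]
scoop_clamp 0.9 [ 426.7 -665.2   14.6] [560.41 141.87]
scoop_clamp 0.88 [ 539.8 -338.2   55. ] [205.89  36.83]
scoop_clamp 0.87 [ 325.6 -501.3   10.5] [405.74 259.4 ]
rest 0.58 [ 475.7 -320.2    0.1] [213.49 132.19]
-87 [178.9  222.92]
-48 [185.64 177.4 ]
0 [194.1  120.19]
48 [202.77  61.6 ]
70 [206.81  34.28]
```

View pics/w1.png

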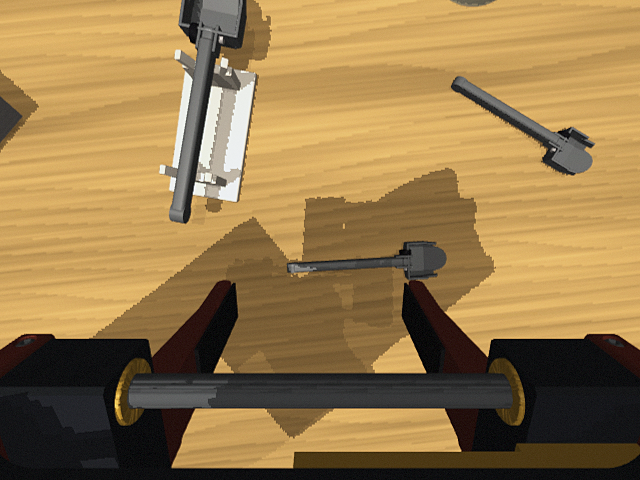

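Request:
{"name": "drive_tool", "arguments": {"increments": [{"travel": [-27,10,20],"angular": [0.03,0.04,-0.01],"grip": 60},{"travel": [-28,10,19],"angular": [0.03,0.04,0],"grip": 60},{"travel": [-29,11,18],"angular": [0.02,0.04,-0.01],"grip": 60},{"travel": [-30,10,16],"angular": [0.03,0.04,-0.01],"grip": 60},{"travel": [0,0,0],"angular": [0,0,0],"grip": 60}]}}

```text
clock: 3.48
eef_pos: [438.3, -311.8, 147.1]
orientation: [-0.496, 0.35, -0.456, 0.651]
ft_force: [0.7, 0.8, -0.2]
opening: 53.1
```

```bash
python3 - <<'E'
from h import *
p,R,o=now();print(p,R,o["qpos"],o["opening"],o["ft_force"],o["clock"])
W=env.get_image("wrist");cv2.imwrite("pics/w2.png",W["pixels"]);c=cam(W,o)
for n in("scoop_grip","scoop_clamp","rest"):
    for d in env.pinpoint(W,n):print(n,d["conf"],np.array(d["position"]),proj(c,d["position"]))
gp=np.array([470.3,-321.5,54])
for x in(-87,-48,0,48,70): print(x,proj(c,gp+az(-16.3)*x+UP*9))
E
```

```text
[ 438.33 -311.77  147.15] [[-0.26  0.33  0.91]
 [-0.96 -0.09 -0.25]
 [ 0.   -0.94  0.34]] [-0.73  0.28  2.1   0.33  0.47  0.83] 53.115571776955306 [ 0.66  0.79 -0.21] 3.475
scoop_grip 0.79 [ 467.  -317.6   52. ] [316.71 242.39]
scoop_grip 0.77 [ 458.6 -621.4   10.9] [620.89 169.7 ]
scoop_clamp 0.66 [ 539.8 -340.    56.6] [319.61 151.11]
scoop_clamp 0.66 [ 326.2 -501.    13.5] [542.99 336.07]
scoop_clamp 0.4 [ 469.2 -318.2   57.7] [316.68 239.4 ]
rest 0.82 [ 478.4 -318.1    1.4] [314.41 232.77]
-87 [318.3  345.38]
-48 [319.17 296.38]
0 [320.23 236.76]
48 [321.27 177.86]
70 [321.74 151.1 ]
```

View pics/w2.png

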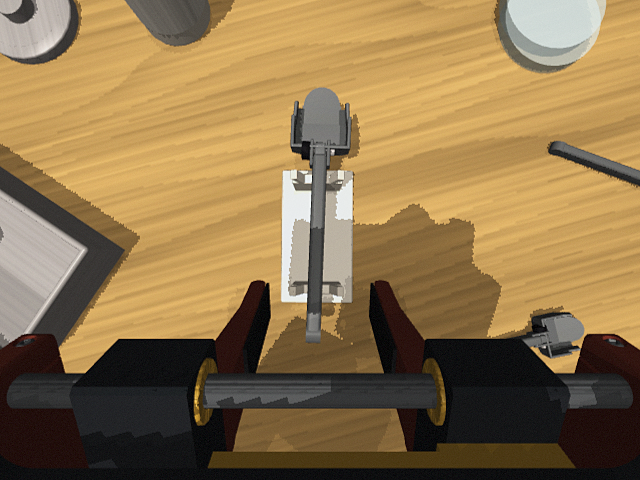

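```bash
python3 - <<'E'
from h import *
p,R,o=now()
R2=toolR(-16.6,.35); gp=np.array([470,-319.3,54]); t=gp+11*R2[:,1]
plan(p,R,[(t-40*R2[:,1],R2,3),(t,R2,4)],60,0,2)
E
```

```text
CALL
[{"travel":[-1.0, 23.0, 0.0],"angular":[0.0, 0.01, 0.0],"grip":60},
{"travel":[-1.0, 24.0, -1.0],"angular":[0.0, 0.0, 0.0],"grip":60},
{"travel":[-2.0, 23.0, 0.0],"angular":[0.0, 0.01, 0.0],"grip":60},
{"travel":[0.0, 10.0, 0.0],"angular":[0.0, 0.0, 0.0],"grip":60},
{"travel":[0.0, 10.0, 0.0],"angular":[0.0, 0.0, 0.0],"grip":60},
{"travel":[0.0, 10.0, 0.0],"angular":[0.0, 0.0, 0.0],"grip":60},
{"travel":[0.0, 10.0, 0.0],"angular":[0.0, 0.0, 0.0],"grip":60}]
```

Request:
{"name": "drive_tool", "arguments": {"increments": [{"travel": [-1,23,0],"angular": [0,0.01,0],"grip": 60},{"travel": [-1,24,-1],"angular": [0,0,0],"grip": 60},{"travel": [-2,23,0],"angular": [0,0.01,0],"grip": 60},{"travel": [0,10,0],"angular": [0,0,0],"grip": 60},{"travel": [0,10,0],"angular": [0,0,0],"grip": 60},{"travel": [0,10,0],"angular": [0,0,0],"grip": 60},{"travel": [0,10,0],"angular": [0,0,0],"grip": 60},{"travel": [0,0,0],"angular": [0,0,0],"grip": 60}]}}

```text
clock: 4.68
eef_pos: [474.0, -318.3, 42.9]
orientation: [-0.49, 0.343, -0.461, 0.655]
ft_force: [-0.5, 0.0, -0.2]
opening: 52.6
```

```bash
python3 - <<'E'
from h import *
p,R,o=now();print(p,p-11*R[:,1],R,o["opening"],o["ft_force"],o["clock"])
W=env.get_image("wrist");cv2.imwrite("pics/w3.png",W["pixels"])
E
```

```text
[ 474.03 -318.32   42.94] [ 470.43 -317.29   53.28] [[-0.28  0.33  0.9 ]
 [-0.96 -0.09 -0.27]
 [-0.   -0.94  0.34]] 52.59263128806006 [-0.46  0.01 -0.24] 4.675
```

View pics/w3.png

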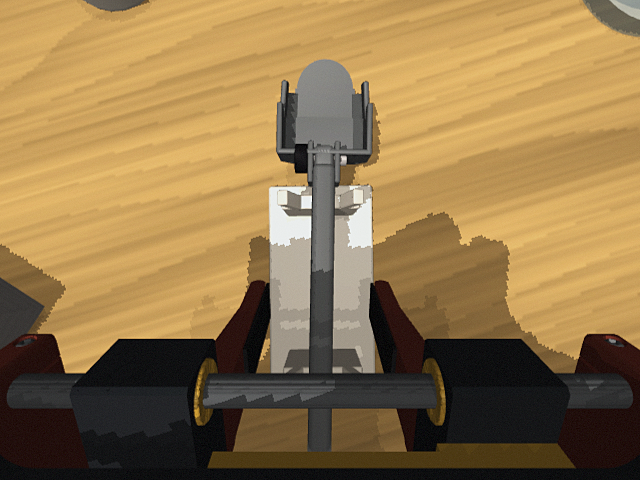

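Request:
{"name": "drive_tool", "arguments": {"increments": [{"travel": [1,0,0],"angular": [0,0.015,0],"grip": 5},{"travel": [0,0,0],"angular": [0,0,0],"grip": 0},{"travel": [0,0,0],"angular": [0,0,0],"grip": 0},{"travel": [0,0,0],"angular": [0,0,0],"grip": 0},{"travel": [0,0,0],"angular": [0,0,0],"grip": 0},{"travel": [0,0,0],"angular": [0,0,0],"grip": 0}], "force": 60}}

```text
clock: 5.48
eef_pos: [473.8, -319.5, 43.6]
orientation: [-0.487, 0.338, -0.465, 0.658]
ft_force: [-1.2, 0.2, 1.7]
opening: 11.3
```

```bash
python3 - <<'E'
from h import *
p,R,o=now();print(p,p-11*R[:,1],R,o["opening"],o["ft_force"],o["torque"],o["clock"])
W=env.get_image("wrist");cv2.imwrite("pics/w4.png",W["pixels"]);c=cam(W,o)
cv2.imwrite("pics/w4c.png",cv2.resize(W["pixels"][40:240,220:430],None,fx=3,fy=3,interpolation=cv2.INTER_CUBIC))
for n in("scoop_grip","scoop_clamp"):
    for d in env.pinpoint(W,n):print(n,d["conf"],np.array(d["position"]),proj(c,d["position"]))
E
```

```text
[ 473.79 -319.49   43.61] [ 470.19 -318.46   53.95] [[-0.3   0.33  0.9 ]
 [-0.95 -0.09 -0.28]
 [-0.01 -0.94  0.34]] 11.268909692405987 [-1.18  0.18  1.67] [0.06 0.17 0.04] 5.475
scoop_grip 0.75 [ 466.1 -318.9   53.4] [322.39 305.47]
scoop_clamp 0.72 [ 538.  -341.2   56.8] [322.14 162.72]
```

View pics/w4c.png

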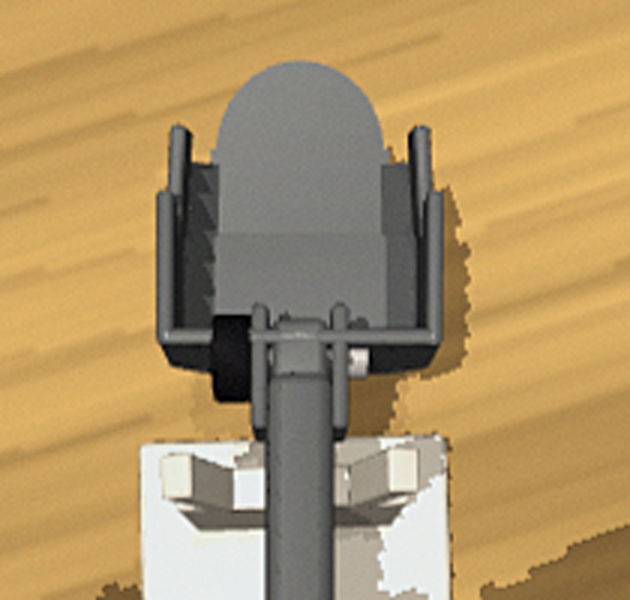

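```bash
python3 - <<'E'
from h import *
p,R,o=now()
W=env.get_image("wrist");c=cam(W,o)
A=az(np.degrees(np.arctan2(R[1,2],R[0,2])))
print("az",np.degrees(np.arctan2(R[1,2],R[0,2])),"tilt",np.arcsin(R[2,2]))
g0=p-11*R[:,1]; g0[2]=54
def head(x,z,pd):
    a=np.radians(pd); return 74+x*np.cos(a)-z*np.sin(a), x*np.sin(a)+z*np.cos(a)
for e in(-6,-4,-2,0,2):
    print(e,"front",proj(c,g0+A*(70+e)+UP*9)[1], "upr rear")
    for pd in(-3,0,3,6,9,12,15):
        r=[]
        for q in((56,-5),(28,-15),(28,7),(4,-15)):
            x,z=head(*q,pd); r.append(proj(c,g0+A*(x+e)+UP*z)[1])
        print("   ",pd,np.array(r))
E
```

```text
az -17.497113788986578 tilt 0.347344468103467
-6 front 174.13477214780403 upr rear
    -3 [ 76.14 131.44 114.19 171.5 ]
    0 [ 72.81 129.15 113.65 170.06]
    3 [ 69.63 126.94 113.26 168.63]
    6 [ 66.62 124.8  113.04 167.2 ]
    9 [ 63.81 122.75 112.97 165.77]
    12 [ 61.2  120.79 113.08 164.35]
    15 [ 58.82 118.93 113.35 162.95]
-4 front 170.23002676435627 upr rear
    -3 [ 72.66 128.07 110.41 168.08]
    0 [ 69.27 125.76 109.84 166.64]
    3 [ 66.04 123.52 109.42 165.2 ]
    6 [ 62.98 121.36 109.16 163.77]
    9 [ 60.1  119.28 109.07 162.34]
    12 [ 57.44 117.29 109.14 160.92]
    15 [ 54.99 115.4  109.38 159.5 ]
-2 front 166.3285167472493 upr rear
    -3 [ 69.18 124.7  106.63 164.66]
    0 [ 65.74 122.37 106.03 163.22]
    3 [ 62.46 120.1  105.58 161.78]
    6 [ 59.34 117.92 105.29 160.34]
    9 [ 56.41 115.81 105.16 158.91]
    12 [ 53.68 113.8  105.2  157.48]
    15 [ 51.17 111.88 105.42 156.06]
0 front 162.4302380770433 upr rear
    -3 [ 65.71 121.33 102.86 161.24]
    0 [ 62.21 118.98 102.23 159.8 ]
    3 [ 58.87 116.69 101.75 158.36]
    6 [ 55.7  114.48 101.42 156.92]
    9 [ 52.71 112.35 101.26 155.48]
    12 [ 49.92 110.3  101.27 154.04]
    15 [ 47.35 108.36 101.45 152.62]
2 front 158.53518674095326 upr rear
    -3 [ 62.23 117.97  99.09 157.83]
    0 [ 58.69 115.59  98.43 156.39]
    3 [ 55.29 113.28  97.91 154.94]
    6 [ 52.06 111.04  97.56 153.5 ]
    9 [ 49.02 108.89  97.37 152.05]
    12 [ 46.17 106.82  97.34 150.61]
    15 [ 43.54 104.84  97.49 149.18]
```

View pics/w4.png

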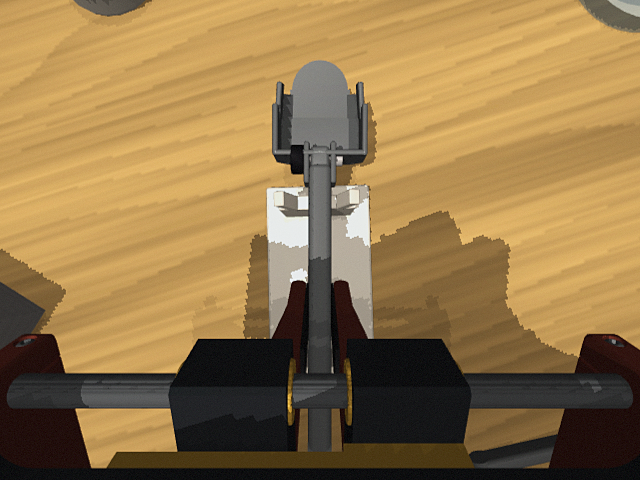

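```bash
cat >> h.py <<'E'
T0=.347   # tool tilt relative to scoop
E0=-1.5   # scoop_grip ahead of grasp point (along handle)
def scoop2tool(g,azd,down):
    """scoop_grip position, azimuth, nose-down rad -> tool pose"""
    R=toolR(azd,T0-down); h=az(azd); xs=np.cos(down)*h-np.sin(down)*UP
    return np.asarray(g,float)-E0*xs+11*R[:,1],R
def tool2scoop(p,R):
    xs=np.cos(T0)*R[:,2]+np.sin(T0)*R[:,1]
    return p-11*R[:,1]+E0*xs, np.degrees(np.arctan2(xs[1],xs[0])), -np.arcsin(xs[2])
def hp(x,z,pd):
    """head point (from clamp) -> scoop frame x,z from grip"""
    a=np.radians(pd); return np.array([74+x*np.cos(a)-z*np.sin(a), x*np.sin(a)+z*np.cos(a)])
def hw(x,z,pd,g,azd,down):
    q=hp(x,z,pd);h=az(azd)
    return np.asarray(g)+q[0]*(np.cos(down)*h-np.sin(down)*UP)+q[1]*(np.sin(down)*h+np.cos(down)*UP)
def show():
    p,R,o=now(); g,a,d=tool2scoop(p,R); print("grip",g,"az %.2f down %.3f"%(a,d),"F",np.array(o["ft_force"]),"M",np.array(o["torque"]),"op %.1f t %.2f"%(o["opening"],o["clock"])); return p,R,o,g,a,d
E
python3 - <<'E'
from h import *
p,R,o,g,a,d=show()
up=g+[0,0,45]
d1=.56
for pd in(-3,0,3,6,9,12,15): print(pd, -hw(56,-7,pd,[0,0,0],0,d1)[2],-hw(28,-17,pd,[0,0,0],0,d1)[2])
plan(p,R,[(*scoop2tool(up,a,d),2),(*scoop2tool(up+[0,0,65],a,d1),5)],0,0,3)
E
```

```text
grip [ 468.8  -317.98   53.97] az -17.32 down -0.000 F [-0.17  0.53  2.31] M [ 0.11  0.18 -0.04] op 11.3 t 5.67
-3 77.22464292258091 69.31317762056317
0 74.98499150680875 68.58432907515818
3 72.64755133047815 67.77523554001533
6 70.21872915463898 66.88811468427507
9 67.70518221204988 65.92539804453995
12 65.11379996016595 64.88972436020185
15 62.45168519761481 63.78393234084078
CALL
[{"travel":[0.0, -21.0, 8.0],"angular":[0.0, -0.001, -0.004],"grip":0},
{"travel":[0.0, -21.0, 7.0],"angular":[0.0, -0.002, -0.004],"grip":0},
{"travel":[0.0, -12.0, 3.0],"angular":[-0.112, 0.0, 0.0],"grip":0},
{"travel":[0.0, -13.0, 2.0],"angular":[-0.112, 0.0, 0.0],"grip":0},
{"travel":[0.0, -13.0, 0.0],"angular":[-0.112, 0.0, 0.0],"grip":0},
{"travel":[0.0, -13.0, -1.0],"angular":[-0.112, 0.0, 0.0],"grip":0},
{"travel":[0.0, -13.0, -2.0],"angular":[-0.112, 0.0, 0.0],"grip":0}]
```

Request:
{"name": "drive_tool", "arguments": {"increments": [{"travel": [0,-21,8],"angular": [0,0,0],"grip": 0},{"travel": [0,-21,7],"angular": [0,0,0],"grip": 0},{"travel": [0,-12,3],"angular": [-0.112,0,0],"grip": 0},{"travel": [0,-13,2],"angular": [-0.112,0,0],"grip": 0},{"travel": [0,-13,0],"angular": [-0.112,0,0],"grip": 0},{"travel": [0,-13,-1],"angular": [-0.112,0,0],"grip": 0},{"travel": [0,-13,-2],"angular": [-0.112,0,0],"grip": 0},{"travel": [0,0,0],"angular": [0,0,0],"grip": 0}]}}

```text
clock: 6.68
eef_pos: [469.5, -319.1, 152.4]
orientation: [0.375, -0.459, 0.628, -0.505]
ft_force: [-0.6, 0.5, -1.0]
opening: 11.6
```

```bash
python3 - <<'E'
from h import *
p,R,o,g,a,d=show()
for n in("wrist","scene"):
    W=env.get_image(n);cv2.imwrite(f"pics/{n}5.png",W["pixels"])
cv2.imwrite("pics/scene5c.png",cv2.resize(W["pixels"][180:330,160:330],None,fx=4,fy=4,interpolation=cv2.INTER_CUBIC))
c=cam(W)
for pd in(0,5,10): print(pd,(proj(c,hw(56,-5,pd,g,a,d))-[160,180])*4)
show()
E
```

```text
grip [ 470.49 -319.46  164.  ] az -16.98 down 0.557 F [-0.59  0.51 -1.01] M [-0.02 -0.04  0.03] op 11.6 t 6.67
0 [298.74 381.14]
5 [297.85 380.52]
10 [296.87 379.21]
grip [ 468.28 -318.46  163.12] az -16.99 down 0.559 F [-0.7   0.2  -0.82] M [ 0.04 -0.07  0.  ] op 11.2 t 6.78
```

View pics/scene5c.png

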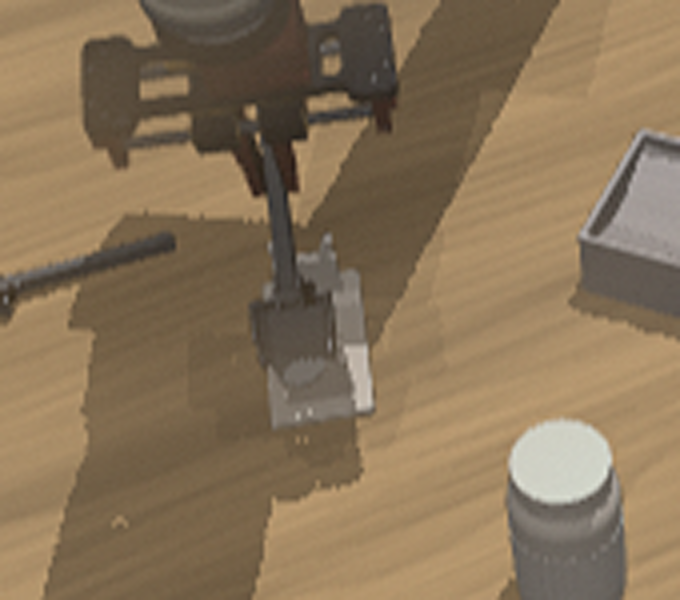

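View pics/wrist5.png

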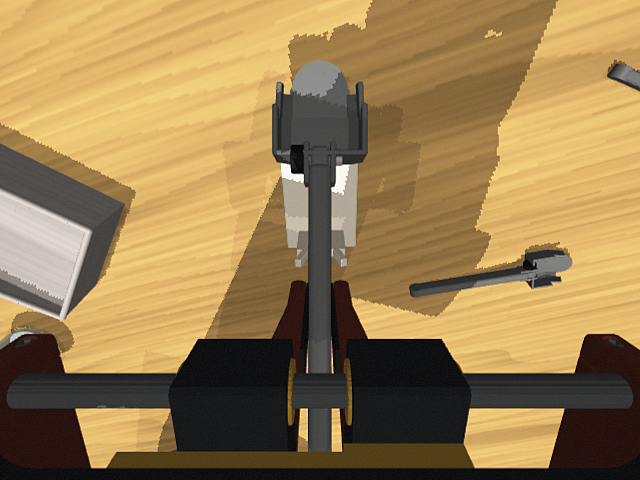

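```bash
python3 - <<'E'
from h import *
p,R,o,g,a,d=show()
g1=np.array([468.8,-318.5,0])+az(a)*95; g1[2]=150
g2=g1.copy();g2[2]=80
plan(p,R,[(*scoop2tool(g1,a,d),4),(*scoop2tool(g2,a,d),4)],0,0,3)
print(R.T@[0,0,-1])
E
```

```text
grip [ 468.28 -318.46  163.12] az -16.99 down 0.559 F [-0.7   0.2  -0.82] M [ 0.04 -0.07  0.  ] op 11.2 t 6.78
CALL
[{"travel":[0.0, -2.0, 24.0],"angular":[0.0, -0.001, -0.002],"grip":0},
{"travel":[0.0, -2.0, 24.0],"angular":[0.0, -0.001, -0.003],"grip":0},
{"travel":[0.0, -1.0, 24.0],"angular":[0.0, -0.001, -0.002],"grip":0},
{"travel":[0.0, -2.0, 24.0],"angular":[0.0, -0.001, -0.003],"grip":0},
{"travel":[0.0, 17.0, 4.0],"angular":[0.0, 0.0, 0.0],"grip":0},
{"travel":[0.0, 17.0, 3.0],"angular":[0.0, 0.0, 0.0],"grip":0},
{"travel":[0.0, 17.0, 4.0],"angular":[0.0, 0.0, 0.0],"grip":0},
{"travel":[0.0, 17.0, 4.0],"angular":[0.0, 0.0, 0.0],"grip":0}]
[0.01 0.98 0.21]
```

Request:
{"name": "drive_tool", "arguments": {"increments": [{"travel": [0,-2,24],"angular": [0,-0.001,-0.002],"grip": 0},{"travel": [0,-2,24],"angular": [0,-0.001,-0.003],"grip": 0},{"travel": [0,-1,24],"angular": [0,-0.001,-0.002],"grip": 0},{"travel": [0,-2,24],"angular": [0,-0.001,-0.003],"grip": 0},{"travel": [0,17,4],"angular": [0,0,0],"grip": 0},{"travel": [0,17,3],"angular": [0,0,0],"grip": 0},{"travel": [0,17,4],"angular": [0,0,0],"grip": 0},{"travel": [0,17,4],"angular": [0,0,0],"grip": 0}]}}

```text
clock: 7.78
eef_pos: [558.3, -346.5, 68.0]
orientation: [0.373, -0.463, 0.626, -0.505]
ft_force: [0.4, -0.4, -1.2]
opening: 11.3
```

Request:
{"name": "drive_tool", "arguments": {"increments": [{"travel": [0,0,0],"angular": [0,0,0],"grip": 0},{"travel": [0,1,0.2],"angular": [0,0,0],"grip": 0}]}}

```text
clock: 8.02
eef_pos: [559.4, -347.0, 68.7]
orientation: [0.374, -0.463, 0.625, -0.505]
ft_force: [1.0, -0.0, -1.0]
opening: 11.2
```

```bash
python3 - <<'E'
from h import *
for i in range(3): show(); env.get_image("wrist")
E
```

```text
grip [ 560.45 -347.26   80.29] az -17.00 down 0.559 F [ 1.02 -0.02 -1.02] M [ 0.02 -0.09 -0.01] op 11.2 t 8.03
grip [ 560.58 -347.35   80.51] az -17.01 down 0.559 F [-0.22  0.7  -1.19] M [ 0.03 -0.08 -0.03] op 11.5 t 8.07
grip [ 560.65 -347.31   80.68] az -17.00 down 0.559 F [ 0.53 -0.95 -1.04] M [-0.04 -0.11  0.  ] op 11.1 t 8.12
```

Request:
{"name": "drive_tool", "arguments": {"increments": [{"travel": [0,2,0.4],"angular": [0,0,0],"grip": 0},{"travel": [0,1,0.2],"angular": [0,0,0],"grip": 0},{"travel": [0,1,0.2],"angular": [0,0,0],"grip": 0}]}}

```text
clock: 8.55
eef_pos: [559.1, -346.7, 64.4]
orientation: [0.374, -0.463, 0.625, -0.505]
ft_force: [-0.1, -0.6, -0.4]
opening: 11.3
```

Request:
{"name": "drive_tool", "arguments": {"increments": [{"travel": [0,1,0.2],"angular": [0,0,0],"grip": 0},{"travel": [0,1,0.2],"angular": [0,0,0],"grip": 0}]}}

```text
clock: 8.8
eef_pos: [559.0, -346.7, 62.3]
orientation: [0.373, -0.463, 0.625, -0.505]
ft_force: [-1.0, 0.4, 0.8]
opening: 11.5
```

Request:
{"name": "drive_tool", "arguments": {"increments": [{"travel": [0,1,0.2],"angular": [0,0,0],"grip": 0},{"travel": [0,0,0],"angular": [0,0,0],"grip": 0}]}}

```text
clock: 9.05
eef_pos: [558.9, -346.8, 61.5]
orientation: [0.373, -0.463, 0.625, -0.505]
ft_force: [-1.6, 0.9, 2.3]
opening: 11.5
```

Request:
{"name": "drive_tool", "arguments": {"increments": [{"travel": [0,1,0.2],"angular": [0,0,0],"grip": 0},{"travel": [0,0,0],"angular": [0,0,0],"grip": 0}]}}

```text
clock: 9.3
eef_pos: [558.8, -346.7, 60.6]
orientation: [0.373, -0.463, 0.625, -0.505]
ft_force: [-3.7, 0.6, 4.0]
opening: 11.6
```

```bash
cat >> h.py <<'E'
PD=1.0; TIPX,TIPZ=56,-7.0
TO=np.array([570,-4.7,0]);TA=41.0
def tipgrip(tip,azd,down,pd=PD,tz=TIPZ-.7):
    """grip position for tip underside at tip"""
    return np.asarray(tip,float)-hw(TIPX,tz,pd,[0,0,0],azd,down)
def trough(x,y=0,h=0):
    """point at height h above the strip"""
    r=az(TA); n=np.array([-r[1],r[0],0]); return TO+r*x+n*y+UP*(8+.07*(125-x)+h)
E
python3 - <<'E'
from h import *
p,R,o,g,a,d=show()
print("tip below grip at .558:",-hw(56,-7.7,PD,[0,0,0],0,.558)[2])
d1=.64
gA=g+[0,0,85]
tip=trough(-50,0,75); gB=tipgrip(tip,TA,d1); print(tip,gB)
plan(p,R,[(*scoop2tool(gA,a,d),3),(*scoop2tool(gB,TA,d1),11)],0,0,3)
E
```

```text
grip [ 559.8  -347.02   72.1 ] az -17.00 down 0.560 F [-3.74  0.63  3.95] M [0.16 0.44 0.03] op 11.6 t 9.30
tip below grip at .558: 74.60236839668106
[532.26 -37.5   95.25] [ 456.52 -103.34  178.35]
CALL
[{"travel":[0.0, -28.0, -6.0],"angular":[0.0, 0.0, 0.0],"grip":0},
{"travel":[0.0, -27.0, -6.0],"angular":[0.0, 0.0, 0.0],"grip":0},
{"travel":[0.0, -28.0, -6.0],"angular":[0.0, 0.0, 0.001],"grip":0},
{"travel":[-18.0, 1.0, -16.0],"angular":[-0.007, -0.089, -0.023],"grip":0},
{"travel":[-20.0, 1.0, -13.0],"angular":[-0.006, -0.089, -0.023],"grip":0},
{"travel":[-21.0, 1.0, -12.0],"angular":[-0.007, -0.089, -0.023],"grip":0},
{"travel":[-22.0, 0.0, -10.0],"angular":[-0.007, -0.089, -0.023],"grip":0},
{"travel":[-22.0, 0.0, -9.0],"angular":[-0.006, -0.089, -0.023],"grip":0}]
CALL
[{"travel":[-23.0, -1.0, -6.0],"angular":[-0.007, -0.09, -0.024],"grip":0},
{"travel":[-24.0, -1.0, -4.0],"angular":[-0.007, -0.089, -0.023],"grip":0},
{"travel":[-24.0, -2.0, -2.0],"angular":[-0.006, -0.089, -0.023],"grip":0},
{"travel":[-24.0, -2.0, 1.0],"angular":[-0.007, -0.089, -0.023],"grip":0},
{"travel":[-23.0, -3.0, 2.0],"angular":[-0.006, -0.089, -0.023],"grip":0},
{"travel":[-24.0, -3.0, 4.0],"angular":[-0.007, -0.089, -0.023],"grip":0}]
```

Request:
{"name": "drive_tool", "arguments": {"increments": [{"travel": [0,-28,-6],"angular": [0,0,0],"grip": 0},{"travel": [0,-27,-6],"angular": [0,0,0],"grip": 0},{"travel": [0,-28,-6],"angular": [0,0,0],"grip": 0},{"travel": [-18,1,-16],"angular": [-0.007,-0.089,-0.023],"grip": 0},{"travel": [-20,1,-13],"angular": [-0.006,-0.089,-0.023],"grip": 0},{"travel": [-21,1,-12],"angular": [-0.007,-0.089,-0.023],"grip": 0},{"travel": [-22,0,-10],"angular": [-0.007,-0.089,-0.023],"grip": 0},{"travel": [-22,0,-9],"angular": [-0.006,-0.089,-0.023],"grip": 0}]}}

```text
clock: 10.3
eef_pos: [511.7, -236.1, 154.9]
orientation: [-0.466, 0.605, -0.507, 0.4]
ft_force: [0.6, -0.2, -0.4]
opening: 11.7
```

Request:
{"name": "drive_tool", "arguments": {"increments": [{"travel": [-23,-1,-6],"angular": [-0.007,-0.09,-0.024],"grip": 0},{"travel": [-24,-1,-4],"angular": [-0.007,-0.089,-0.023],"grip": 0},{"travel": [-24,-2,-2],"angular": [-0.006,-0.089,-0.023],"grip": 0},{"travel": [-24,-2,1],"angular": [-0.007,-0.089,-0.023],"grip": 0},{"travel": [-23,-3,2],"angular": [-0.006,-0.089,-0.023],"grip": 0},{"travel": [-24,-3,4],"angular": [-0.007,-0.089,-0.023],"grip": 0},{"travel": [0,0,0],"angular": [0,0,0],"grip": 0}]}}

```text
clock: 11.18
eef_pos: [454.5, -103.6, 166.4]
orientation: [-0.543, 0.731, -0.332, 0.247]
ft_force: [0.8, -0.3, -0.7]
opening: 11.6
```

```bash
python3 - <<'E'
from h import *
p,R,o,g,a,d=show()
W=env.get_image("wrist");c=cam(W,o)
im=W["pixels"].copy()
for n in("ball1_center","trough_low","trough","jar_a_mouth"):
    for q in env.pinpoint(W,n):print(n,q["conf"],np.array(q["position"]),proj(c,q["position"]))
for x in(-125,125):
    for y in(-55,55):
        q=trough(x,y);q[2]=55;u=proj(c,q);print(x,y,u);cv2.circle(im,tuple(int(round(v)) for v in u),3,(0,0,255),1)
for x in(-125,125):
    for y in(-12,12):
        u=proj(c,trough(x,y));cv2.circle(im,tuple(int(round(v)) for v in u),2,(0,255,0),1)
for x in(-15,25,65,105):
    u=proj(c,trough(x,0,20));cv2.circle(im,tuple(int(round(v)) for v in u),3,(255,0,0),1)
u=proj(c,hw(56,-5,PD,g,a,d));cv2.circle(im,tuple(int(round(v)) for v in u),3,(255,0,255),1)
cv2.imwrite("pics/w6.png",im)
E
```

```text
grip [ 456.   -102.25  177.81] az 41.09 down 0.640 F [ 0.78 -0.33 -0.73] M [ 0.06 -0.2  -0.02] op 11.6 t 11.18
-125 -55 [391.13 168.2 ]
-125 55 [250.77 167.84]
125 -55 [ 474.35 -474.93]
125 55 [ 174.72 -476.46]
```

View pics/w6.png

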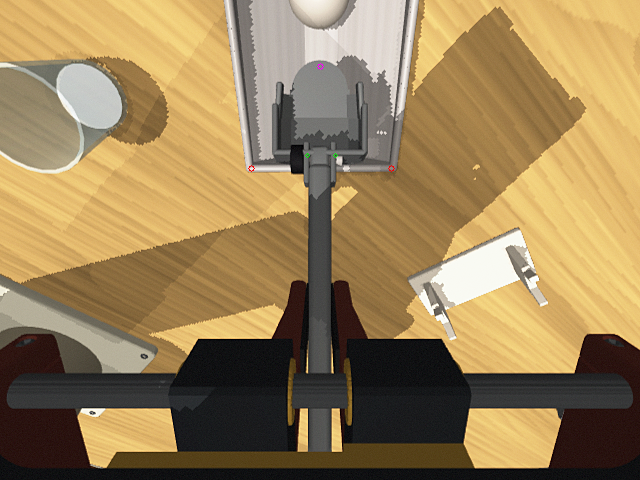

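```bash
python3 - <<'E'
from h import *
p,R,o,g,a,d=show()
plan(p,R,[(*scoop2tool(tipgrip(trough(-50,0,5),TA,.64),TA,.64),6)],0,1,3)
print(-hw(56,-7.7,PD,[0,0,0],0,.64)[2], trough(-50)[2])
print("down dir",R.T@[0,0,-1.])
E
```

```text
grip [ 456.79 -104.19  177.79] az 40.86 down 0.640 F [ 0.48  0.41 -0.96] M [ 0.05 -0.11 -0.02] op 10.9 t 11.43
CALL
[{"travel":[-0.2, 11.1, 3.4],"angular":[0.0, 0.0, 0.0],"grip":0},
{"travel":[-0.1, 11.0, 3.4],"angular":[0.0, -0.001, 0.0],"grip":0},
{"travel":[-0.2, 11.1, 3.4],"angular":[0.0, 0.0, 0.001],"grip":0},
{"travel":[-0.1, 11.0, 3.4],"angular":[0.0, 0.0, 0.0],"grip":0},
{"travel":[-0.1, 11.1, 3.4],"angular":[0.0, 0.0, 0.0],"grip":0},
{"travel":[-0.2, 11.1, 3.4],"angular":[0.0, -0.001, 0.0],"grip":0}]
83.10184770055564 20.25
down dir [-0.    0.96  0.29]
```

Request:
{"name": "drive_tool", "arguments": {"increments": [{"travel": [0,11,3.4],"angular": [0,0,0],"grip": 0},{"travel": [0,11,3.4],"angular": [0,0,0],"grip": 0},{"travel": [0,11,3.4],"angular": [0,0,0],"grip": 0},{"travel": [0,11,3.4],"angular": [0,0,0],"grip": 0},{"travel": [0,11,3.4],"angular": [0,0,0],"grip": 0},{"travel": [0,11,3.4],"angular": [0,0,0],"grip": 0},{"travel": [0,0,0],"angular": [0,0,0],"grip": 0}]}}

```text
clock: 12.3
eef_pos: [454.4, -104.5, 96.4]
orientation: [-0.542, 0.731, -0.333, 0.247]
ft_force: [-0.4, 0.2, -0.5]
opening: 11.3
```

Request:
{"name": "drive_tool", "arguments": {"increments": [{"travel": [0,1.9,0.6],"angular": [0,0,0],"grip": 0},{"travel": [0,1,0.3],"angular": [0,0,0],"grip": 0}]}}

```text
clock: 12.55
eef_pos: [455.4, -104.6, 94.5]
orientation: [-0.542, 0.731, -0.332, 0.248]
ft_force: [0.1, -0.3, -1.3]
opening: 11.1
```

```bash
python3 - <<'E'
from h import *
p,R,o,g,a,d=show()
W=env.get_image("wrist");c=cam(W,o)
cv2.imwrite("pics/w7.png",W["pixels"])
show()
E
```

```text
grip [ 456.91 -103.26  105.97] az 40.95 down 0.640 F [ 0.13 -0.26 -1.28] M [ 0.16 -0.14 -0.01] op 11.1 t 12.55
grip [ 456.77 -103.26  105.88] az 40.96 down 0.640 F [ 0.41 -0.06 -0.5 ] M [ 0.05 -0.11 -0.01] op 11.5 t 12.60
```

View pics/w7.png

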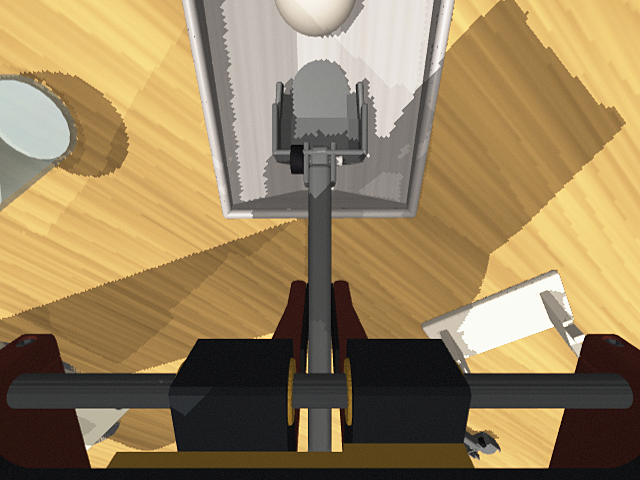

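Request:
{"name": "drive_tool", "arguments": {"increments": [{"travel": [0,1,0.3],"angular": [0,0,0],"grip": 0},{"travel": [0,1,0.3],"angular": [0,0,0],"grip": 0}]}}

```text
clock: 12.85
eef_pos: [455.2, -104.6, 92.3]
orientation: [-0.542, 0.731, -0.333, 0.248]
ft_force: [-0.4, -0.7, -1.3]
opening: 11.4
```

Request:
{"name": "drive_tool", "arguments": {"increments": [{"travel": [0,1,0.3],"angular": [0,0,0],"grip": 0},{"travel": [0,0,0],"angular": [0,0,0],"grip": 0}]}}

```text
clock: 13.1
eef_pos: [455.1, -104.6, 91.2]
orientation: [-0.542, 0.731, -0.333, 0.247]
ft_force: [0.3, -0.5, 0.1]
opening: 11.0
```

Request:
{"name": "drive_tool", "arguments": {"increments": [{"travel": [0,1,0.3],"angular": [0,0,0],"grip": 0},{"travel": [0,0,0],"angular": [0,0,0],"grip": 0}]}}

```text
clock: 13.35
eef_pos: [455.0, -104.7, 90.2]
orientation: [-0.542, 0.731, -0.333, 0.247]
ft_force: [-0.9, -0.7, 2.4]
opening: 11.3
```

```bash
python3 - <<'E'
from h import *
p,R,o,g,a,d=show()
f=az(41)*np.cos(.07)-UP*np.sin(.07)
print(R.T@f, R.T@UP)
print("tip x in trough", (hw(56,-7.7,PD,g,a,d)-TO)@az(TA))
E
```

```text
grip [ 456.49 -103.37  101.65] az 40.97 down 0.641 F [-0.93 -0.68  2.37] M [-0.07  0.02 -0.04] op 11.3 t 13.35
[ 0.   -0.22  0.98] [ 0.   -0.96 -0.29]
tip x in trough -50.10994815395171
```

Request:
{"name": "drive_tool", "arguments": {"increments": [{"travel": [0,-3,9.6],"angular": [0,0,0],"grip": 0},{"travel": [0,-2.2,9.8],"angular": [0,0,0],"grip": 0},{"travel": [0,-2.2,9.8],"angular": [0,0,0],"grip": 0}]}}

```text
clock: 13.72
eef_pos: [478.0, -84.5, 88.8]
orientation: [-0.542, 0.731, -0.333, 0.247]
ft_force: [-2.5, -2.1, 3.4]
opening: 11.1
```

Request:
{"name": "drive_tool", "arguments": {"increments": [{"travel": [0,-1.7,7.4],"angular": [0,0,0],"grip": 0},{"travel": [0,-1.6,7.3],"angular": [0,0,0],"grip": 0}]}}

```text
clock: 13.98
eef_pos: [489.4, -74.6, 87.6]
orientation: [-0.542, 0.731, -0.333, 0.247]
ft_force: [-2.7, -2.0, 2.8]
opening: 11.4
```

```bash
python3 - <<'E'
from h import *
p,R,o,g,a,d=show()
print("tip x in trough", (hw(56,-7.7,PD,g,a,d)-TO)@az(TA))
W=env.get_image("wrist");c=cam(W,o)
cv2.imwrite("pics/w8.png",W["pixels"])
show()
E
```

```text
grip [490.9  -73.26  99.01] az 40.99 down 0.641 F [-2.73 -1.96  2.79] M [-0.27  0.35 -0.01] op 11.4 t 13.97
tip x in trough -4.394233373603159
grip [491.91 -72.74  98.92] az 40.97 down 0.639 F [ 0.17 -0.61 -0.33] M [ 0.15 -0.09  0.05] op 11.2 t 14.03
```

View pics/w8.png

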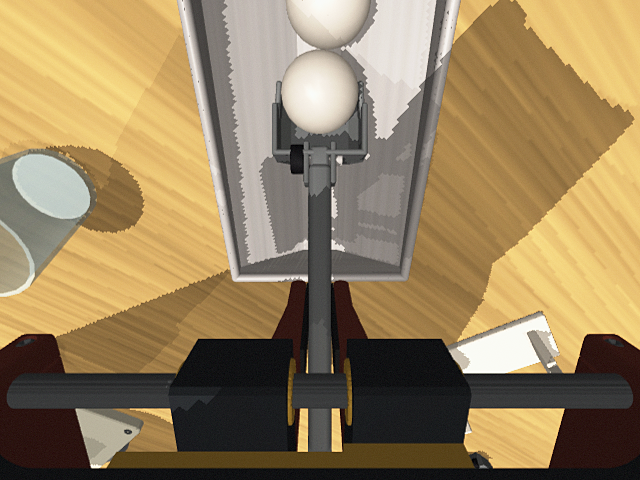

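```bash
python3 - <<'E'
from h import *
p,R,o,g,a,d=show()
W=env.get_image("wrist");c=cam(W,o)
for x in(-15,-10,-5,0,5):
  for h in (20,24,28): print(x,h,proj(c,trough(x,0,h)), end=' ')
  print()
for x in (20,25,30): print(x,proj(c,trough(x,0,20)))
for q in env.pinpoint(W,"ball1_center"):print(q["conf"],np.array(q["position"]),proj(c,q["position"]),(np.array(q["position"])-TO)@az(TA))
print("tip",[proj(c,hw(56,-5,pd,g,a,d)) for pd in(0,5)])
E
```

```text
grip [491.91 -72.74  98.92] az 40.97 down 0.639 F [ 0.17 -0.61 -0.33] M [ 0.15 -0.09  0.05] op 11.2 t 14.03
-15 20 [319.27 100.02] -15 24 [319.27 101.75] -15 28 [319.27 103.56] 
-10 20 [319.27  89.71] -10 24 [319.27  91.28] -10 28 [319.27  92.91] 
-5 20 [319.28  79.11] -5 24 [319.28  80.49] -5 28 [319.28  81.93] 
0 20 [319.29  68.19] 0 24 [319.29  69.38] 0 28 [319.29  70.63] 
5 20 [319.29  56.94] 5 24 [319.29  57.93] 5 28 [319.29  58.96] 
20 [319.31  21.08]
25 [319.32   8.37]
30 [319.33  -4.76]
0.37 [488.5 -70.5  99. ] [311.97 305.18] -104.67751489573129
0.21 [594.8   7.3  35.5] [334.83   4.25] 26.5895059374108
tip [array([319.58,  67.47]), array([319.6 ,  62.13])]
```

Request:
{"name": "drive_tool", "arguments": {"increments": [{"travel": [0,-1.2,5.8],"angular": [0,0,0],"grip": 0},{"travel": [0,-1.2,5.8],"angular": [0,0,0],"grip": 0},{"travel": [0,-1.1,4.9],"angular": [0,0,0],"grip": 0}]}}

```text
clock: 14.5
eef_pos: [498.1, -65.7, 86.8]
orientation: [-0.539, 0.733, -0.335, 0.245]
ft_force: [-15.8, -13.8, 16.5]
opening: 11.2
```

```bash
python3 - <<'E'
from h import *
p,R,o,g,a,d=show()
print("tip x in trough", (hw(56,-7.7,PD,g,a,d)-TO)@az(TA))
W=env.get_image("wrist");c=cam(W,o)
cv2.imwrite("pics/w9.png",W["pixels"])
for x in(-15,-10,-5,0,25,30,35):
  print(x,[proj(c,trough(x,0,h))[1] for h in (20,24,28)])
show()
E
```

```text
grip [499.72 -64.37  98.21] az 41.11 down 0.650 F [-15.8  -13.84  16.49] M [-2.78  3.   -0.02] op 11.2 t 14.50
tip x in trough 7.335822730426176
-15 [np.float64(121.64968844219834), np.float64(123.81501917638406), np.float64(126.05976663474706)]
-10 [np.float64(111.93823032160493), np.float64(113.95749555263347), np.float64(116.05191255677224)]
-5 [np.float64(101.94662101661142), np.float64(103.8103358158066), np.float64(105.74445146817524)]
0 [np.float64(91.66256062918008), np.float64(93.36058439794928), np.float64(95.12372483269418)]
25 [np.float64(35.37061477149558), np.float64(36.06106261219219), np.float64(36.7801652957356)]
30 [np.float64(23.028474579945286), np.float64(23.475215833929433), np.float64(23.94080767272842)]
35 [np.float64(10.283852232252412), np.float64(10.470318076375863), np.float64(10.664785783486584)]
grip [500.06 -64.12  98.16] az 41.10 down 0.649 F [-9.44 -8.93  9.33] M [-1.51  1.56  0.03] op 11.2 t 14.55
```

View pics/w9.png

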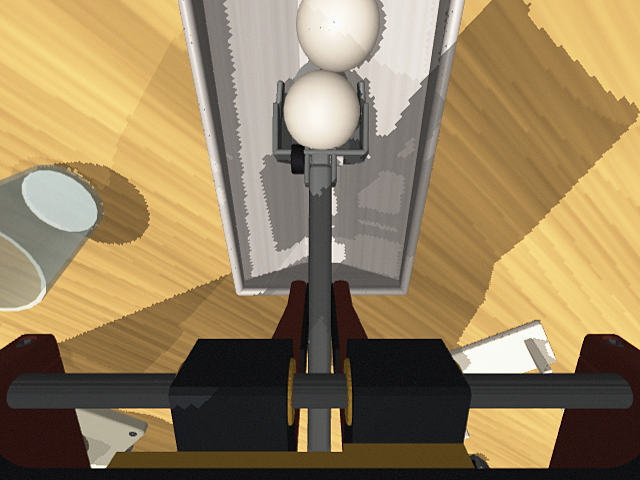

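```bash
python3 - <<'E'
from h import *
p,R,o,g,a,d=show()
W=env.get_image("wrist");c=cam(W,o)
for pd in(0,4,8):
  print(pd,"pocket",[proj(c,hw(x,5,pd,g,a,d)) for x in(24.5,30,36)],"nose20",proj(c,hw(28+10*.94-20*.342,-15+3.4+20*.94,pd,g,a,d)), "tip",proj(c,hw(56,-5,pd,g,a,d)))
E
```

```text
grip [500.06 -64.12  98.16] az 41.10 down 0.649 F [-9.44 -8.93  9.33] M [-1.51  1.56  0.03] op 11.2 t 14.55
0 pocket [array([319.51, 116.  ]), array([319.52, 105.67]), array([319.53,  94.43])] nose20 [319.51 102.77] tip [319.61  67.51]
4 pocket [array([319.5 , 115.46]), array([319.51, 104.73]), array([319.51,  93.01])] nose20 [319.49 102.05] tip [319.59  63.2 ]
8 pocket [array([319.49, 115.15]), array([319.49, 104.08]), array([319.5 ,  91.91])] nose20 [319.48 101.64] tip [319.57  59.21]
```

```bash
python3 - <<'E'
from h import *
p,R,o,g,a,d=show()
H=hw(28,-17,PD,g,a,d); A=az(TA)
def gh(H,dn): return H-hw(28,-17,PD,[0,0,0],TA,dn)
w=[];up=bk=0;dn=d
for dd,u,b in[(.14,6,4),(.15,6,2),(.15,10,2),(.1,15,1),(.08,20,0),(.04,25,0)]:
    up+=u;bk+=b;dn-=dd
    G=gh(H+UP*up-A*bk,dn)
    # rim clearance
    gx=(G-TO)@A; u_=(-128-gx+9*np.sin(dn))/np.cos(dn); zc=G[2]-u_*np.sin(dn)-9*np.cos(dn)-55
    print("down %.3f grip x %.1f z %.1f rimclear %.1f tips %.1f"%(dn,gx,G[2],zc,G[2]-19-55), "tip",(hw(56,-7.7,PD,G,TA,dn)-TO)@A, hw(56,-7.7,PD,G,TA,dn)[2])
    w.append((*scoop2tool(G,a,dn),1))
plan(p,R,w,0,1,3)
E
```

```text
grip [500.97 -63.72  98.  ] az 41.05 down 0.646 F [-5.21 -4.25  5.97] M [-0.84  0.98  0.05] op 11.1 t 14.60
down 0.506 grip x -104.6 z 93.3 rimclear 41.0 tips 19.3 tip 5.973701321970506 24.255430387454503
down 0.356 grip x -115.2 z 86.4 rimclear 26.5 tips 12.4 tip 4.385920955879911 34.6576348021005
down 0.206 grip x -123.8 z 82.3 rimclear 19.0 tips 8.3 tip 2.135654601155241 49.07200853872521
down 0.106 grip x -128.1 z 87.5 rimclear 23.4 tips 13.5 tip 0.6029274281783715 66.97267227198259
down 0.026 grip x -129.9 z 99.4 rimclear 35.4 tips 25.4 tip -0.03019037089491805 89.24584785115866
down -0.014 grip x -130.6 z 120.3 rimclear 56.4 tips 46.3 tip -0.4144108344441385 115.3616314057787
CALL
[{"travel":[0.0, 8.3, -10.1],"angular":[0.14, -0.001, -0.001],"grip":0},
{"travel":[-0.1, 8.1, -7.8],"angular":[0.15, 0.0, 0.0],"grip":0},
{"travel":[0.0, 3.8, -6.9],"angular":[0.15, 0.0, 0.0],"grip":0},
{"travel":[0.0, -5.9, -2.3],"angular":[0.1, 0.0, 0.0],"grip":0},
{"travel":[0.0, -12.2, 2.0],"angular":[0.08, 0.0, 0.0],"grip":0},
{"travel":[0.0, -20.1, 6.4],"angular":[0.04, 0.0, 0.0],"grip":0}]
```

Request:
{"name": "drive_tool", "arguments": {"increments": [{"travel": [0,8.3,-10.1],"angular": [0.14,0,0],"grip": 0},{"travel": [0,8.1,-7.8],"angular": [0.15,0,0],"grip": 0},{"travel": [0,3.8,-6.9],"angular": [0.15,0,0],"grip": 0},{"travel": [0,-5.9,-2.3],"angular": [0.1,0,0],"grip": 0},{"travel": [0,-12.2,2],"angular": [0.08,0,0],"grip": 0},{"travel": [0,-20.1,6.4],"angular": [0.04,0,0],"grip": 0},{"travel": [0,0,0],"angular": [0,0,0],"grip": 0}]}}

```text
clock: 15.48
eef_pos: [478.4, -85.6, 110.3]
orientation: [0.748, -0.517, 0.235, -0.342]
ft_force: [0.8, -0.9, -1.3]
opening: 11.4
```

```bash
python3 - <<'E'
from h import *
p,R,o,g,a,d=show()
W=env.get_image("wrist");c=cam(W,o)
cv2.imwrite("pics/w10.png",W["pixels"])
show()
E
```

```text
grip [474.28 -89.14 120.61] az 40.94 down -0.015 F [ 0.83 -0.85 -1.33] M [-0.28  0.34 -0.06] op 11.4 t 15.47
grip [474.11 -88.73 120.03] az 40.99 down -0.014 F [ 0.1  -0.15 -1.89] M [-0.28  0.34  0.01] op 11.4 t 15.53
```

View pics/w10.png

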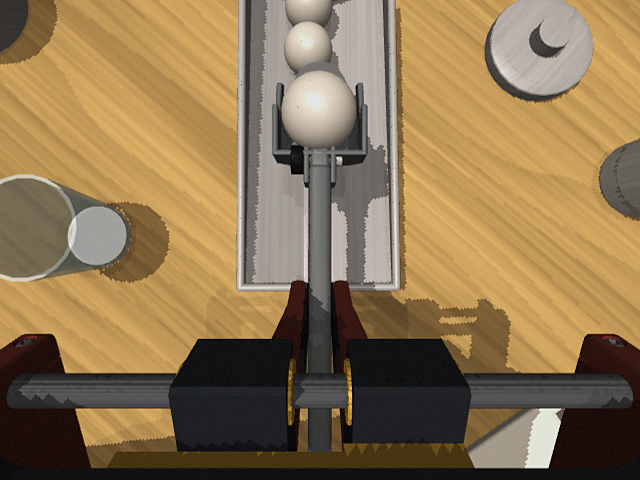

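```bash
cat >> h.py <<'E'
J1=np.array([588,271,80.]);J2=np.array([463.5,304.5,80.])
def smooth(g0,a0,d0,g1,a1,d1,n):
    w=[]
    for i in range(1,n+1):
        s=i/n; s=s*s*(3-2*s)
        w.append((*scoop2tool(g0+(g1-g0)*s,a0+(a1-a0)*s,d0+(d1-d0)*s),1))
    return w
E
python3 - <<'E'
from h import *
p,R,o,g,a,d=show()
az1=60; tip=J1-18*az(az1); tip[2]=125
g1=tipgrip(tip,az1,-.03); print(g1)
plan(p,R,smooth(g,a,d,g1,az1,-.03,14),0,0,3)
E
```

```text
grip [474.11 -88.73 120.03] az 40.99 down -0.014 F [ 0.1  -0.15 -1.89] M [-0.28  0.34  0.01] op 11.4 t 15.53
[513.87 142.6  127.82]
CALL
[{"travel":[-2.0, 1.0, 3.0],"angular":[0.0, -0.004, 0.003],"grip":0},
{"travel":[-6.0, 2.0, 7.0],"angular":[0.001, -0.013, 0.005],"grip":0},
{"travel":[-10.0, 4.0, 11.0],"angular":[0.001, -0.019, 0.007],"grip":0},
{"travel":[-11.0, 5.0, 14.0],"angular":[0.001, -0.025, 0.01],"grip":0},
{"travel":[-13.0, 5.0, 17.0],"angular":[0.002, -0.029, 0.011],"grip":0},
{"travel":[-13.0, 7.0, 19.0],"angular":[0.001, -0.032, 0.012],"grip":0},
{"travel":[-14.0, 6.0, 20.0],"angular":[0.002, -0.033, 0.012],"grip":0},
{"travel":[-12.0, 7.0, 20.0],"angular":[0.002, -0.032, 0.013],"grip":0}]
CALL
[{"travel":[-12.0, 7.0, 20.0],"angular":[0.001, -0.032, 0.013],"grip":0},
{"travel":[-9.0, 7.0, 19.0],"angular":[0.002, -0.029, 0.011],"grip":0},
{"travel":[-8.0, 6.0, 16.0],"angular":[0.001, -0.025, 0.01],"grip":0},
{"travel":[-6.0, 4.0, 13.0],"angular":[0.001, -0.019, 0.007],"grip":0},
{"travel":[-3.0, 3.0, 9.0],"angular":[0.001, -0.013, 0.005],"grip":0},
{"travel":[-2.0, 1.0, 3.0],"angular":[0.0, -0.004, 0.002],"grip":0}]
```

Request:
{"name": "drive_tool", "arguments": {"increments": [{"travel": [-2,1,3],"angular": [0,-0.004,0.003],"grip": 0},{"travel": [-6,2,7],"angular": [0.001,-0.013,0.005],"grip": 0},{"travel": [-10,4,11],"angular": [0.001,-0.019,0.007],"grip": 0},{"travel": [-11,5,14],"angular": [0.001,-0.025,0.01],"grip": 0},{"travel": [-13,5,17],"angular": [0.002,-0.029,0.011],"grip": 0},{"travel": [-13,7,19],"angular": [0.001,-0.032,0.012],"grip": 0},{"travel": [-14,6,20],"angular": [0.002,-0.033,0.012],"grip": 0},{"travel": [-12,7,20],"angular": [0.002,-0.032,0.013],"grip": 0}]}}

```text
clock: 16.52
eef_pos: [500.4, 57.9, 114.7]
orientation: [0.782, -0.535, 0.181, -0.263]
ft_force: [-0.1, -0.9, -1.4]
opening: 11.6
```

Request:
{"name": "drive_tool", "arguments": {"increments": [{"travel": [-12,7,20],"angular": [0.001,-0.032,0.013],"grip": 0},{"travel": [-9,7,19],"angular": [0.002,-0.029,0.011],"grip": 0},{"travel": [-8,6,16],"angular": [0.001,-0.025,0.01],"grip": 0},{"travel": [-6,4,13],"angular": [0.001,-0.019,0.007],"grip": 0},{"travel": [-3,3,9],"angular": [0.001,-0.013,0.005],"grip": 0},{"travel": [-2,1,3],"angular": [0,-0.004,0.002],"grip": 0},{"travel": [0,0,0],"angular": [0,0,0],"grip": 0}]}}

```text
clock: 17.4
eef_pos: [515.5, 148.4, 118.0]
orientation: [0.799, -0.543, 0.146, -0.213]
ft_force: [-0.5, 0.0, -2.9]
opening: 11.5
```

```bash
python3 - <<'E'
from h import *
p,R,o,g,a,d=show()
W=env.get_image("wrist");c=cam(W,o);im=W["pixels"].copy()
for J in(J1,J2):
    P=[proj(c,J+38*np.array([np.cos(t),np.sin(t),0])) for t in np.linspace(0,6.28,40)]
    cv2.polylines(im,[np.int32(P)],True,(0,0,255),1)
cv2.imwrite("pics/w11.png",im)
for q in env.pinpoint(W,"jar_a_mouth"):print(q["conf"],np.array(q["position"]),proj(c,q["position"]))
E
```

```text
grip [512.78 143.53 128.22] az 60.05 down -0.031 F [-0.54  0.01 -2.89] M [-0.41  0.17 -0.01] op 11.5 t 17.40
```

View pics/w11.png

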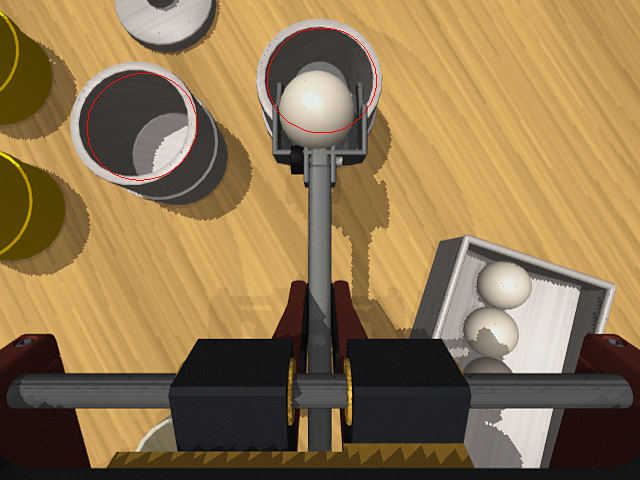

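```bash
cat >> h.py <<'E'
def pour(p,R,J,azd,off=18):
    w=[]
    for dn,z in zip([.07,.17,.27,.35,.42,.49,.56,.61],[118,110,103,97,92,88,86,85]):
        t=J-off*az(azd);t[2]=z;G=tipgrip(t,azd,dn);Hh=hw(28,-17,PD,G,azd,dn)
        print(dn,"tip",z,"heel z %.1f"%Hh[2],"dist %.1f"%((Hh-J)@az(azd)))
        w.append((*scoop2tool(G,azd,dn),1))
    return plan(p,R,w,0,1,3)
E
python3 - <<'E'
from h import *
p,R,o,g,a,d=show()
pour(p,R,J1+[0,0,0],60)
E
```

```text
grip [512.78 143.22 128.22] az 60.02 down -0.031 F [ 0.03 -0.29 -3.02] M [-0.43  0.21  0.03] op 11.3 t 17.50
0.07 tip 118 heel z 110.2 dist -46.4
0.17 tip 110 heel z 105.1 dist -47.1
0.27 tip 103 heel z 101.0 dist -47.4
0.35 tip 97 heel z 97.4 dist -47.5
0.42 tip 92 heel z 94.4 dist -47.4
0.49 tip 88 heel z 92.5 dist -47.2
0.56 tip 86 heel z 92.5 dist -46.8
0.61 tip 85 heel z 92.9 dist -46.4
CALL
[{"travel":[1.3, -4.8, 1.8],"angular":[-0.101, 0.0, -0.002],"grip":0},
{"travel":[0.0, -3.9, 2.3],"angular":[-0.1, 0.0, 0.0],"grip":0},
{"travel":[0.0, -4.8, 3.2],"angular":[-0.1, 0.0, 0.0],"grip":0},
{"travel":[0.0, -3.4, 3.1],"angular":[-0.08, 0.0, 0.0],"grip":0},
{"travel":[0.0, -3.2, 3.0],"angular":[-0.07, 0.0, 0.0],"grip":0},
{"travel":[0.0, -4.2, 3.3],"angular":[-0.07, 0.0, 0.0],"grip":0},
{"travel":[0.0, -6.2, 3.3],"angular":[-0.07, 0.0, 0.0],"grip":0},
{"travel":[0.0, -4.9, 2.3],"angular":[-0.05, 0.0, 0.0],"grip":0}]
```

Request:
{"name": "drive_tool", "arguments": {"increments": [{"travel": [0,-4.8,1.8],"angular": [-0.101,0,-0.002],"grip": 0},{"travel": [0,-3.9,2.3],"angular": [-0.1,0,0],"grip": 0},{"travel": [0,-4.8,3.2],"angular": [-0.1,0,0],"grip": 0},{"travel": [0,-3.4,3.1],"angular": [-0.08,0,0],"grip": 0},{"travel": [0,-3.2,3],"angular": [-0.07,0,0],"grip": 0},{"travel": [0,-4.2,3.3],"angular": [-0.07,0,0],"grip": 0},{"travel": [0,-6.2,3.3],"angular": [-0.07,0,0],"grip": 0},{"travel": [0,-4.9,2.3],"angular": [-0.05,0,0],"grip": 0}]}}

```text
clock: 18.5
eef_pos: [526.0, 165.9, 153.7]
orientation: [-0.587, 0.767, -0.206, 0.158]
ft_force: [-0.5, 0.3, -0.4]
opening: 11.6
```

Request:
{"name": "drive_tool", "arguments": {"increments": [{"travel": [0,0,0],"angular": [0,0,0],"grip": 0},{"travel": [0,0,0],"angular": [0,0,0],"grip": 0}]}}

```text
clock: 18.75
eef_pos: [525.5, 165.5, 153.4]
orientation: [-0.588, 0.767, -0.206, 0.157]
ft_force: [0.3, -0.4, -1.5]
opening: 11.3
```

```bash
python3 - <<'E'
from h import *
p,R,o,g,a,d=show()
W=env.get_image("wrist")
cv2.imwrite("pics/w12.png",W["pixels"])
E
```

```text
grip [526.27 166.89 164.87] az 59.99 down 0.610 F [ 0.32 -0.37 -1.47] M [ 0.09 -0.1  -0.01] op 11.3 t 18.75
```

View pics/w12.png

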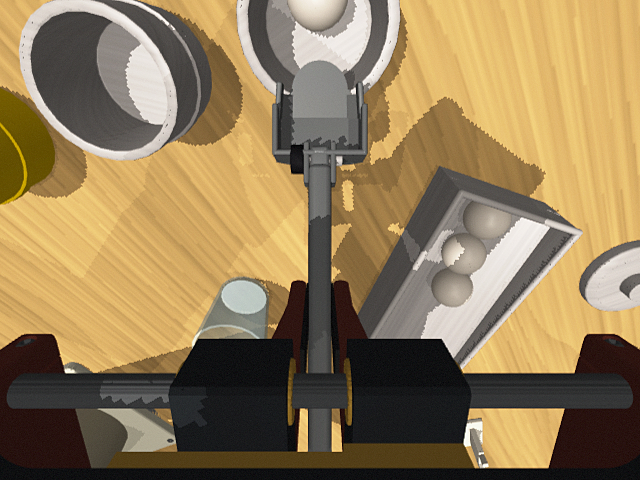

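```bash
python3 - <<'E'
from h import *
p,R,o,g,a,d=show()
g1=g+[0,0,25]-az(a)*25
g2=tipgrip(trough(-14,0,62),TA,.64)
plan(p,R,[(*scoop2tool(g1,a,d),1)]+smooth(g1,a,d,g2,TA,.64,11)+[(*scoop2tool(tipgrip(trough(-14,0,3),TA,.64),TA,.64),4)],0,1,3)
E
```

```text
grip [526.2  166.76 164.94] az 59.98 down 0.610 F [-0.61  0.11 -1.  ] M [ 0.08 -0.08 -0.01] op 11.3 t 18.80
CALL
[{"travel":[0.0, -17.6, -30.6],"angular":[0.0, 0.0, 0.0],"grip":0},
{"travel":[2.0, 1.8, -4.6],"angular":[-0.001, 0.007, 0.002],"grip":0},
{"travel":[5.6, 5.2, -12.5],"angular":[-0.002, 0.021, 0.005],"grip":0},
{"travel":[8.8, 7.7, -18.4],"angular":[-0.003, 0.03, 0.009],"grip":0},
{"travel":[11.6, 9.5, -22.4],"angular":[-0.003, 0.038, 0.01],"grip":0},
{"travel":[14.0, 10.5, -24.4],"angular":[-0.004, 0.042, 0.012],"grip":0},
{"travel":[15.6, 10.7, -24.6],"angular":[-0.004, 0.043, 0.012],"grip":0},
{"travel":[16.2, 10.4, -23.0],"angular":[-0.004, 0.042, 0.013],"grip":0}]
CALL
[{"travel":[15.6, 9.1, -20.0],"angular":[-0.004, 0.038, 0.011],"grip":0},
{"travel":[13.2, 7.4, -15.7],"angular":[-0.003, 0.03, 0.009],"grip":0},
{"travel":[9.2, 4.8, -10.2],"angular":[-0.001, 0.02, 0.006],"grip":0},
{"travel":[3.5, 1.8, -3.6],"angular":[-0.001, 0.008, 0.002],"grip":0},
{"travel":[0.0, 14.1, 4.2],"angular":[0.0, 0.0, 0.0],"grip":0},
{"travel":[0.0, 14.1, 4.3],"angular":[0.0, 0.0, 0.0],"grip":0},
{"travel":[0.0, 14.1, 4.2],"angular":[0.0, 0.0, 0.0],"grip":0},
{"travel":[0.0, 14.1, 4.3],"angular":[0.0, 0.0, 0.0],"grip":0}]
```

Request:
{"name": "drive_tool", "arguments": {"increments": [{"travel": [0,-17.6,-30.6],"angular": [0,0,0],"grip": 0},{"travel": [2,1.8,-4.6],"angular": [-0.001,0.007,0.002],"grip": 0},{"travel": [5.6,5.2,-12.5],"angular": [-0.002,0.021,0.005],"grip": 0},{"travel": [8.8,7.7,-18.4],"angular": [-0.003,0.03,0.009],"grip": 0},{"travel": [11.6,9.5,-22.4],"angular": [-0.003,0.038,0.01],"grip": 0},{"travel": [14,10.5,-24.4],"angular": [-0.004,0.042,0.012],"grip": 0},{"travel": [15.6,10.7,-24.6],"angular": [-0.004,0.043,0.012],"grip": 0},{"travel": [16.2,10.4,-23],"angular": [-0.004,0.042,0.013],"grip": 0}]}}

```text
clock: 19.8
eef_pos: [491.1, -14.8, 158.8]
orientation: [-0.557, 0.744, -0.296, 0.222]
ft_force: [1.0, -0.1, -1.3]
opening: 11.3
```

Request:
{"name": "drive_tool", "arguments": {"increments": [{"travel": [15.6,9.1,-20],"angular": [-0.004,0.038,0.011],"grip": 0},{"travel": [13.2,7.4,-15.7],"angular": [-0.003,0.03,0.009],"grip": 0},{"travel": [9.2,4.8,-10.2],"angular": [-0.001,0.02,0.006],"grip": 0},{"travel": [3.5,1.8,-3.6],"angular": [-0.001,0.008,0.002],"grip": 0},{"travel": [0,0,0],"angular": [0,0,0],"grip": 0}]}}

```text
clock: 20.42
eef_pos: [482.7, -80.6, 151.5]
orientation: [-0.542, 0.731, -0.333, 0.247]
ft_force: [-0.2, -0.6, -1.2]
opening: 11.6
```

```bash
python3 - <<'E'
from h import *
p,R,o,g,a,d=show()
W=env.get_image("wrist");c=cam(W,o)
cv2.imwrite("pics/w13.png",W["pixels"])
for x in(20,25,30,35):print(x,proj(c,trough(x,0,20)))
for y in(-55,55):q=trough(-125,y);q[2]=55;print(proj(c,q))
print("tip x",(hw(56,-7.7,PD,g,a,d)-trough(0))@az(TA),hw(56,-7.7,PD,g,a,d))
show()
plan(p,R,[(*scoop2tool(tipgrip(trough(-14,0,3),TA,.64),TA,.64),5)],0,1,3)
E
```

```text
grip [484.19 -79.27 162.88] az 40.97 down 0.640 F [-0.16 -0.6  -1.19] M [ 0.01 -0.11  0.02] op 11.6 t 20.43
20 [319.59  -2.3 ]
25 [319.6  -12.42]
30 [319.6 -22.8]
35 [319.6  -33.44]
[387.59 217.75]
[251.47 217.69]
tip x -13.334736331779762 [559.95 -13.47  79.76]
grip [484.32 -78.89 162.97] az 41.01 down 0.640 F [ 1.07 -0.28 -0.58] M [ 0.07 -0.14  0.01] op 11.3 t 20.48
CALL
[{"travel":[0.0, 11.3, 3.3],"angular":[0.0, 0.0, 0.0],"grip":0},
{"travel":[0.0, 11.4, 3.3],"angular":[0.0, 0.0, 0.0],"grip":0},
{"travel":[0.0, 11.3, 3.2],"angular":[0.0, 0.0, 0.0],"grip":0},
{"travel":[0.0, 11.4, 3.3],"angular":[0.0, 0.0, 0.0],"grip":0},
{"travel":[0.0, 11.3, 3.3],"angular":[0.0, 0.0, 0.0],"grip":0}]
```

View pics/w13.png

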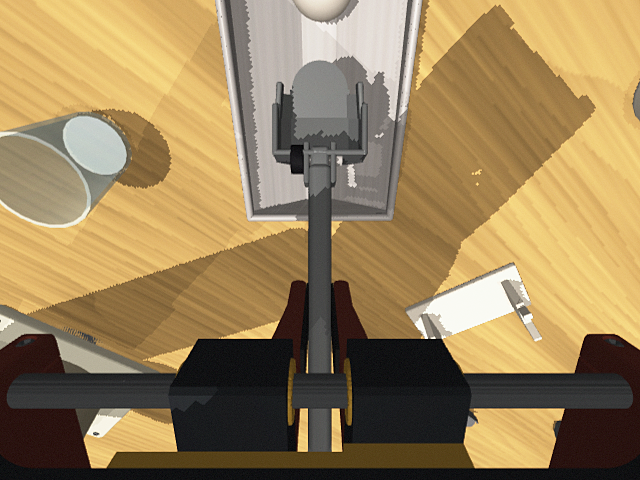

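Request:
{"name": "drive_tool", "arguments": {"increments": [{"travel": [0,11.3,3.3],"angular": [0,0,0],"grip": 0},{"travel": [0,11.3,3.3],"angular": [0,0,0],"grip": 0},{"travel": [0,11.3,3.3],"angular": [0,0,0],"grip": 0},{"travel": [0,11.3,3.3],"angular": [0,0,0],"grip": 0},{"travel": [0,11.3,3.3],"angular": [0,0,0],"grip": 0},{"travel": [0,1,0.3],"angular": [0,0,0],"grip": 0},{"travel": [0,1,0.3],"angular": [0,0,0],"grip": 0}]}}

```text
clock: 21.35
eef_pos: [482.5, -80.9, 90.7]
orientation: [-0.543, 0.731, -0.333, 0.247]
ft_force: [0.3, -0.0, -1.2]
opening: 11.1
```

Request:
{"name": "drive_tool", "arguments": {"increments": [{"travel": [0,1,0.3],"angular": [0,0,0],"grip": 0},{"travel": [0,0,0],"angular": [0,0,0],"grip": 0}]}}

```text
clock: 21.6
eef_pos: [482.6, -80.9, 89.9]
orientation: [-0.543, 0.731, -0.333, 0.248]
ft_force: [-0.4, -0.1, -1.5]
opening: 11.1
```

Request:
{"name": "drive_tool", "arguments": {"increments": [{"travel": [0,1,0.3],"angular": [0,0,0],"grip": 0},{"travel": [0,0,0],"angular": [0,0,0],"grip": 0}]}}

```text
clock: 21.85
eef_pos: [482.5, -80.9, 88.7]
orientation: [-0.543, 0.731, -0.333, 0.247]
ft_force: [0.2, 0.5, -0.1]
opening: 11.3
```

```bash
python3 - <<'E'
from h import *
p,R,o,g,a,d=show()
q=hw(56,-7.7,PD,g,a,d);x=(q-trough(0))@az(TA);print("tip x",x,"h",q[2]-trough(x)[2])
E
```

```text
grip [483.96 -79.56 100.12] az 40.98 down 0.640 F [ 0.23  0.49 -0.15] M [ 0.05 -0.16  0.05] op 11.3 t 21.85
tip x -13.68089604436036 h -0.6870985435968429
```

Request:
{"name": "drive_tool", "arguments": {"increments": [{"travel": [0,-2.1,9.8],"angular": [0,0,0],"grip": 0},{"travel": [0,-2.2,9.8],"angular": [0,0,0],"grip": 0},{"travel": [0,-2.2,9.8],"angular": [0,0,0],"grip": 0},{"travel": [0,-2.2,9.8],"angular": [0,0,0],"grip": 0}]}}

```text
clock: 22.35
eef_pos: [512.6, -54.4, 85.6]
orientation: [-0.542, 0.731, -0.333, 0.247]
ft_force: [-2.5, -2.7, 2.4]
opening: 11.7
```

Request:
{"name": "drive_tool", "arguments": {"increments": [{"travel": [0,-1.5,6.9],"angular": [0,0,0],"grip": 0},{"travel": [0,-1.3,5.9],"angular": [0,0,0],"grip": 0}]}}

```text
clock: 22.6
eef_pos: [522.7, -45.7, 84.5]
orientation: [-0.542, 0.731, -0.333, 0.247]
ft_force: [-2.0, -1.9, 3.5]
opening: 11.2
```

Request:
{"name": "drive_tool", "arguments": {"increments": [{"travel": [0,-1,3.9],"angular": [0,0,0],"grip": 0},{"travel": [0,0,0],"angular": [0,0,0],"grip": 0}]}}

```text
clock: 22.85
eef_pos: [526.1, -43.0, 84.2]
orientation: [-0.543, 0.73, -0.332, 0.248]
ft_force: [0.8, -0.3, -0.1]
opening: 11.4
```

```bash
python3 - <<'E'
from h import *
p,R,o,g,a,d=show()
q=hw(56,-7.7,PD,g,a,d);x=(q-trough(0))@az(TA);print("tip x",x,"h",q[2]-trough(x)[2])
W=env.get_image("wrist");c=cam(W,o)
cv2.imwrite("pics/w14.png",W["pixels"])
show()
E
```

```text
grip [527.57 -41.66  95.67] az 40.98 down 0.639 F [ 0.77 -0.31 -0.1 ] M [ 0.09 -0.16 -0.03] op 11.4 t 22.85
tip x 44.18751627086175 h -0.977144560365252
grip [527.52 -41.7   95.67] az 40.98 down 0.639 F [-0.11 -0.29 -0.52] M [ 0.13 -0.2  -0.  ] op 11.6 t 22.90
```

View pics/w14.png

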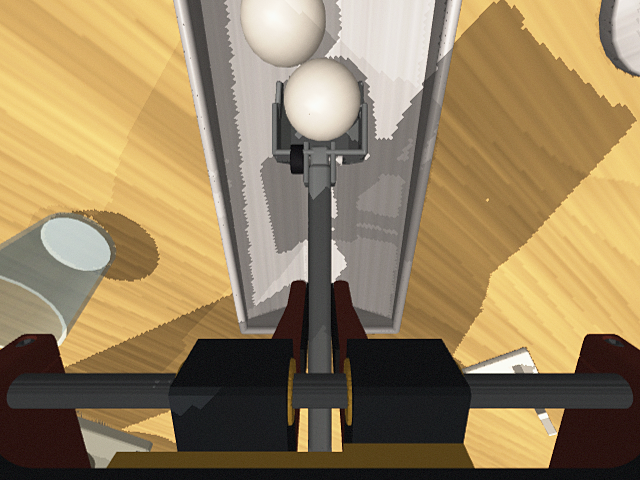

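Request:
{"name": "drive_tool", "arguments": {"increments": [{"travel": [0,-0.8,3.4],"angular": [0,0,0],"grip": 0},{"travel": [0,-0.8,3.4],"angular": [0,0,0],"grip": 0}]}}

```text
clock: 23.15
eef_pos: [530.6, -38.9, 84.0]
orientation: [-0.542, 0.731, -0.333, 0.247]
ft_force: [-2.6, -2.7, 2.8]
opening: 11.6
```

```bash
python3 - <<'E'
from h import *
p,R,o,g,a,d=show()
q=hw(56,-7.7,PD,g,a,d);x=(q-trough(0))@az(TA);print("tip x",x,"h",q[2]-trough(x)[2])
W=env.get_image("wrist");c=cam(W,o)
cv2.imwrite("pics/w15.png",W["pixels"])
show()
E
```

```text
grip [532.13 -37.57  95.47] az 40.98 down 0.641 F [-2.6  -2.67  2.81] M [-0.34  0.36 -0.01] op 11.6 t 23.15
tip x 50.15746740354041 h -0.939024855405524
grip [532.65 -37.24  95.46] az 40.98 down 0.640 F [-2.43 -0.93  1.82] M [-0.23  0.3   0.01] op 11.2 t 23.20
```

View pics/w15.png

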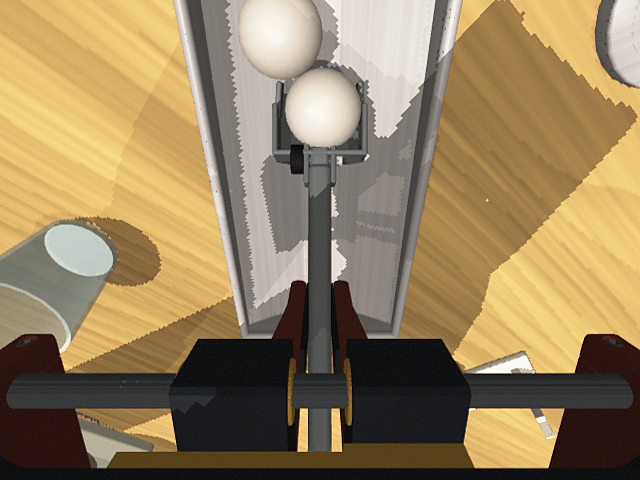

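```bash
python3 - <<'E'
from h import *
p,R,o,g,a,d=show()
H=hw(28,-17,PD,g,a,d); A=az(TA)
def gh(H,dn): return H-hw(28,-17,PD,[0,0,0],TA,dn)
w=[];up=bk=0;dn=d
for dd,u,b in[(.16,4,2),(.16,6,2),(.14,10,2),(.1,15,1),(.08,20,0),(.03,25,0)]:
    up+=u;bk+=b;dn-=dd
    G=gh(H+UP*up-A*bk,dn)
    gx=(G-TO)@A; u_=(-128-gx+9*np.sin(dn))/np.cos(dn); zc=G[2]-u_*np.sin(dn)-9*np.cos(dn)-55
    print("down %.3f grip x %.1f z %.1f rimclear %.1f tips %.1f"%(dn,gx,G[2],zc,G[2]-19-55))
    w.append((*scoop2tool(G,a,dn),1))
plan(p,R,w,0,1,3)
E
```

```text
grip [532.65 -37.24  95.46] az 40.98 down 0.640 F [-2.43 -0.93  1.82] M [-0.23  0.3   0.01] op 11.2 t 23.20
down 0.480 grip x -62.5 z 87.0 rimclear 56.0 tips 13.0
down 0.320 grip x -73.3 z 79.0 rimclear 32.6 tips 5.0
down 0.180 grip x -81.0 z 75.7 rimclear 20.1 tips 1.7
down 0.080 grip x -85.0 z 80.8 rimclear 20.2 tips 6.8
down -0.000 grip x -86.6 z 92.6 rimclear 28.6 tips 18.6
down -0.030 grip x -87.1 z 114.6 rimclear 49.3 tips 40.6
CALL
[{"travel":[0.0, 11.4, -8.1],"angular":[0.16, 0.0, 0.001],"grip":0},
{"travel":[0.0, 9.1, -7.8],"angular":[0.16, 0.0, 0.0],"grip":0},
{"travel":[0.0, 2.7, -6.3],"angular":[0.14, 0.0, 0.0],"grip":0},
{"travel":[0.0, -5.8, -1.9],"angular":[0.1, 0.0, 0.0],"grip":0},
{"travel":[0.0, -12.1, 2.4],"angular":[0.08, 0.0, 0.0],"grip":0},
{"travel":[0.0, -20.8, 7.4],"angular":[0.03, 0.0, 0.0],"grip":0}]
```

Request:
{"name": "drive_tool", "arguments": {"increments": [{"travel": [0,11,-8],"angular": [0.16,0,0],"grip": 0},{"travel": [0,9,-8],"angular": [0.16,0,0],"grip": 0},{"travel": [0,2,-6.5],"angular": [0.14,0,0],"grip": 0},{"travel": [0,-6,-2],"angular": [0.1,0,0],"grip": 0},{"travel": [0,-12,2.4],"angular": [0.08,0,0],"grip": 0},{"travel": [0,-21,7.4],"angular": [0.03,0,0],"grip": 0},{"travel": [0,-14,5],"angular": [0,0,0],"grip": 0},{"travel": [0,0,0],"angular": [0,0,0],"grip": 0}]}}

```text
clock: 24.2
eef_pos: [508.5, -59.6, 121.6]
orientation: [0.752, -0.512, 0.232, -0.344]
ft_force: [0.0, -0.1, -2.0]
opening: 11.2
```

```bash
python3 - <<'E'
from h import *
p,R,o,g,a,d=show()
W=env.get_image("wrist");c=cam(W,o)
cv2.imwrite("pics/w16.png",W["pixels"])
show()
E
```

```text
grip [504.3  -63.2  131.73] az 40.99 down -0.031 F [ 0.03 -0.07 -1.95] M [-0.28  0.27 -0.03] op 11.2 t 24.20
grip [503.79 -62.86 131.02] az 41.01 down -0.030 F [ 0.34 -0.41 -2.38] M [-0.34  0.33 -0.02] op 11.2 t 24.25
```

View pics/w16.png

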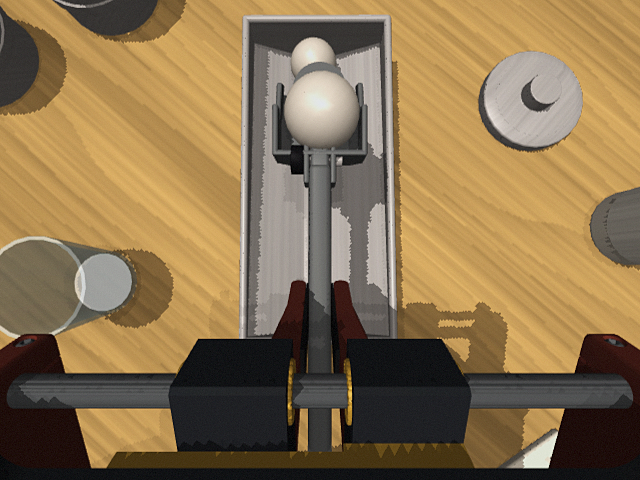

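```bash
sed -i 's/^J1=.*/J1=np.array([588,271,80.]);J2=np.array([461,308,80.])/' h.py; python3 - <<'E'
from h import *
p,R,o,g,a,d=show()
az1=75; tip=J2-18*az(az1); tip[2]=127
g1=tipgrip(tip,az1,-.03); print(g1)
plan(p,R,smooth(g,a,d,g1,az1,-.03,15),0,0,3)
E
```

```text
grip [503.79 -62.86 131.02] az 41.01 down -0.030 F [ 0.34 -0.41 -2.38] M [-0.34  0.33 -0.02] op 11.2 t 24.25
[422.63 164.78 129.82]
CALL
[{"travel":[-3.0, 0.0, 1.0],"angular":[0.0, -0.006, 0.005],"grip":0},
{"travel":[-8.0, 2.0, 3.0],"angular":[0.0, -0.02, 0.008],"grip":0},
{"travel":[-13.0, 2.0, 5.0],"angular":[0.0, -0.031, 0.012],"grip":0},
{"travel":[-15.0, 2.0, 7.0],"angular":[0.0, -0.039, 0.015],"grip":0},
{"travel":[-19.0, 4.0, 8.0],"angular":[0.0, -0.046, 0.019],"grip":0},
{"travel":[-19.0, 4.0, 11.0],"angular":[0.0, -0.051, 0.02],"grip":0},
{"travel":[-21.0, 5.0, 12.0],"angular":[0.0, -0.054, 0.021],"grip":0},
{"travel":[-19.0, 6.0, 13.0],"angular":[0.0, -0.056, 0.022],"grip":0}]
CALL
[{"travel":[-19.0, 5.0, 14.0],"angular":[0.0, -0.054, 0.022],"grip":0},
{"travel":[-16.0, 6.0, 14.0],"angular":[0.0, -0.051, 0.02],"grip":0},
{"travel":[-15.0, 6.0, 14.0],"angular":[0.0, -0.046, 0.018],"grip":0},
{"travel":[-11.0, 4.0, 12.0],"angular":[0.0, -0.039, 0.016],"grip":0},
{"travel":[-8.0, 4.0, 10.0],"angular":[0.0, -0.031, 0.012],"grip":0},
{"travel":[-6.0, 3.0, 6.0],"angular":[0.0, -0.02, 0.008],"grip":0},
{"travel":[-1.0, 1.0, 3.0],"angular":[0.0, -0.007, 0.003],"grip":0}]
```

Request:
{"name": "drive_tool", "arguments": {"increments": [{"travel": [-3,0,1],"angular": [0,-0.006,0.005],"grip": 0},{"travel": [-8,2,3],"angular": [0,-0.02,0.008],"grip": 0},{"travel": [-13,2,5],"angular": [0,-0.031,0.012],"grip": 0},{"travel": [-15,2,7],"angular": [0,-0.039,0.015],"grip": 0},{"travel": [-19,4,8],"angular": [0,-0.046,0.019],"grip": 0},{"travel": [-19,4,11],"angular": [0,-0.051,0.02],"grip": 0},{"travel": [-21,5,12],"angular": [0,-0.054,0.021],"grip": 0},{"travel": [-19,6,13],"angular": [0,-0.056,0.022],"grip": 0}]}}

```text
clock: 25.25
eef_pos: [460.7, 68.9, 119.7]
orientation: [0.799, -0.543, 0.146, -0.214]
ft_force: [0.4, 0.2, -2.2]
opening: 11.4
```

Request:
{"name": "drive_tool", "arguments": {"increments": [{"travel": [-19,5,14],"angular": [0,-0.054,0.022],"grip": 0},{"travel": [-16,6,14],"angular": [0,-0.051,0.02],"grip": 0},{"travel": [-15,6,14],"angular": [0,-0.046,0.018],"grip": 0},{"travel": [-11,4,12],"angular": [0,-0.039,0.016],"grip": 0},{"travel": [-8,4,10],"angular": [0,-0.031,0.012],"grip": 0},{"travel": [-6,3,6],"angular": [0,-0.02,0.008],"grip": 0},{"travel": [-1,1,3],"angular": [0,-0.007,0.003],"grip": 0},{"travel": [0,0,0],"angular": [0,0,0],"grip": 0}]}}

```text
clock: 26.25
eef_pos: [424.2, 170.4, 119.8]
orientation: [0.82, -0.557, 0.074, -0.107]
ft_force: [-1.2, -0.4, -2.2]
opening: 11.4
```

```bash
python3 - <<'E'
from h import *
p,R,o,g,a,d=show()
W=env.get_image("wrist");c=cam(W,o);im=W["pixels"].copy()
for J in(J1,J2):
  for r in(38,45):
    P=[proj(c,J+r*np.array([np.cos(t),np.sin(t),0])) for t in np.linspace(0,6.28,40)]
    cv2.polylines(im,[np.int32(P)],True,(0,0,255),1)
cv2.imwrite("pics/w17.png",im)
pour(p,R,J2,75)
E
```

```text
grip [422.78 165.02 129.96] az 75.02 down -0.031 F [-1.21 -0.4  -2.18] M [-0.52  0.06  0.06] op 11.4 t 26.25
0.07 tip 118 heel z 110.2 dist -46.4
0.17 tip 110 heel z 105.1 dist -47.1
0.27 tip 103 heel z 101.0 dist -47.4
0.35 tip 97 heel z 97.4 dist -47.5
0.42 tip 92 heel z 94.4 dist -47.4
0.49 tip 88 heel z 92.5 dist -47.2
0.56 tip 86 heel z 92.5 dist -46.8
0.61 tip 85 heel z 92.9 dist -46.4
CALL
[{"travel":[-0.1, -3.2, 0.9],"angular":[-0.101, 0.0, -0.002],"grip":0},
{"travel":[0.0, -4.0, 2.3],"angular":[-0.1, 0.0, 0.0],"grip":0},
{"travel":[0.0, -4.8, 3.2],"angular":[-0.1, 0.0, 0.0],"grip":0},
{"travel":[0.0, -3.3, 3.1],"angular":[-0.08, 0.0, 0.0],"grip":0},
{"travel":[0.0, -3.2, 3.0],"angular":[-0.07, 0.0, 0.0],"grip":0},
{"travel":[0.0, -4.3, 3.3],"angular":[-0.07, 0.0, 0.0],"grip":0},
{"travel":[0.0, -6.2, 3.3],"angular":[-0.07, 0.0, 0.0],"grip":0},
{"travel":[0.0, -4.9, 2.3],"angular":[-0.05, 0.0, 0.0],"grip":0}]
```

View pics/w17.png

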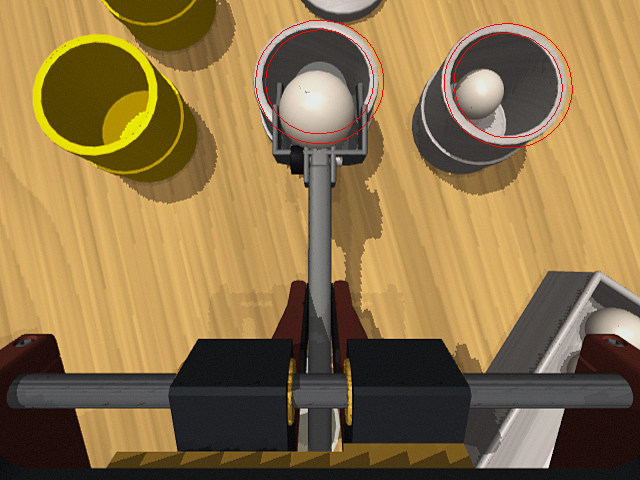

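Request:
{"name": "drive_tool", "arguments": {"increments": [{"travel": [0,-3.2,0.9],"angular": [-0.101,0,-0.002],"grip": 0},{"travel": [0,-4,2.3],"angular": [-0.1,0,0],"grip": 0},{"travel": [0,-4.8,3.2],"angular": [-0.1,0,0],"grip": 0},{"travel": [0,-3.3,3.1],"angular": [-0.08,0,0],"grip": 0},{"travel": [0,-3.2,3],"angular": [-0.07,0,0],"grip": 0},{"travel": [0,-4.2,3.3],"angular": [-0.07,0,0],"grip": 0},{"travel": [0,-6.2,3.3],"angular": [-0.07,0,0],"grip": 0},{"travel": [0,-4.9,2.3],"angular": [-0.05,0,0],"grip": 0}]}}

```text
clock: 27.3
eef_pos: [429.4, 189.8, 153.6]
orientation: [-0.602, 0.787, -0.104, 0.08]
ft_force: [0.8, -0.1, -0.5]
opening: 11.4
```

Request:
{"name": "drive_tool", "arguments": {"increments": [{"travel": [0,0,0],"angular": [0,0,0],"grip": 0},{"travel": [0,0,0],"angular": [0,0,0],"grip": 0}]}}

```text
clock: 27.55
eef_pos: [428.9, 189.3, 153.3]
orientation: [-0.603, 0.787, -0.104, 0.079]
ft_force: [0.4, -0.7, -0.8]
opening: 10.9
```

```bash
python3 - <<'E'
from h import *
p,R,o,g,a,d=show()
W=env.get_image("wrist");cv2.imwrite("pics/w18.png",W["pixels"])
# plan to above rest
g1=g+[0,0,25]-az(a)*25
gr=np.array([469,-318.2,0])  # scoop grip when it lay in the rest
gm=np.array([440,-60,150.]); ar=-17.2
g2=gr+[0,0,125]
plan(p,R,[(*scoop2tool(g1,a,d),1)]+smooth(g1,a,d,gm,30,.15,9)+smooth(gm,30,.15,g2,ar,0,12),0,0,3)
E
```

```text
grip [429.35 190.87 164.74] az 74.98 down 0.609 F [ 0.44 -0.69 -0.78] M [ 0.06 -0.13  0.04] op 10.9 t 27.55
CALL
[{"travel":[0.0, -18.0, -31.0],"angular":[0.0, 0.0, -0.001],"grip":0},
{"travel":[3.0, 4.0, -6.0],"angular":[0.016, 0.026, 0.007],"grip":0},
{"travel":[7.0, 8.0, -18.0],"angular":[0.042, 0.07, 0.016],"grip":0},
{"travel":[13.0, 10.0, -25.0],"angular":[0.061, 0.103, 0.018],"grip":0},
{"travel":[18.0, 11.0, -29.0],"angular":[0.072, 0.123, 0.014],"grip":0},
{"travel":[24.0, 8.0, -28.0],"angular":[0.077, 0.131, 0.004],"grip":0},
{"travel":[26.0, 6.0, -24.0],"angular":[0.072, 0.123, -0.005],"grip":0},
{"travel":[24.0, 4.0, -18.0],"angular":[0.061, 0.104, -0.012],"grip":0}]
CALL
[{"travel":[18.0, 2.0, -11.0],"angular":[0.042, 0.071, -0.011],"grip":0},
{"travel":[7.0, 1.0, -4.0],"angular":[0.016, 0.027, -0.005],"grip":0},
{"travel":[5.0, 0.0, -2.0],"angular":[0.003, 0.016, -0.003],"grip":0},
{"travel":[13.0, 0.0, -5.0],"angular":[0.008, 0.044, -0.009],"grip":0},
{"travel":[20.0, 1.0, -8.0],"angular":[0.012, 0.066, -0.015],"grip":0},
{"travel":[26.0, 1.0, -8.0],"angular":[0.016, 0.082, -0.019],"grip":0},
{"travel":[31.0, 1.0, -6.0],"angular":[0.017, 0.094, -0.023],"grip":0},
{"travel":[32.0, 2.0, -4.0],"angular":[0.019, 0.098, -0.027],"grip":0}]
CALL
[{"travel":[33.0, 3.0, 0.0],"angular":[0.019, 0.098, -0.028],"grip":0},
{"travel":[30.0, 4.0, 2.0],"angular":[0.017, 0.092, -0.029],"grip":0},
{"travel":[27.0, 4.0, 4.0],"angular":[0.015, 0.081, -0.026],"grip":0},
{"travel":[21.0, 4.0, 6.0],"angular":[0.013, 0.064, -0.022],"grip":0},
{"travel":[13.0, 2.0, 4.0],"angular":[0.008, 0.042, -0.015],"grip":0},
{"travel":[5.0, 2.0, 2.0],"angular":[0.003, 0.016, -0.005],"grip":0}]
```

View pics/w18.png

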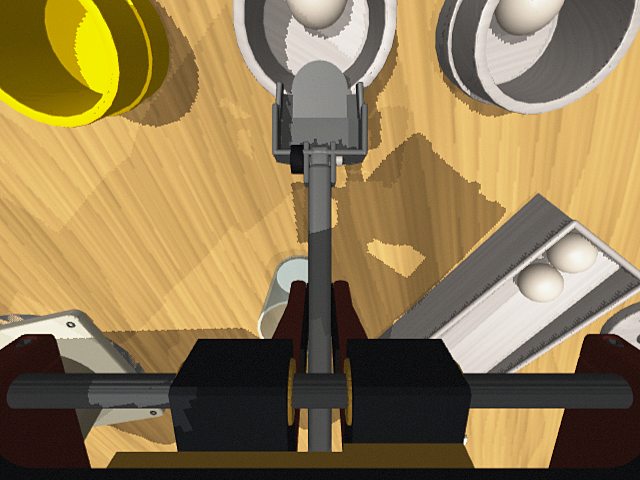

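Request:
{"name": "drive_tool", "arguments": {"increments": [{"travel": [0,-18,-31],"angular": [0,0,0],"grip": 0},{"travel": [3,4,-6],"angular": [0.016,0.026,0.007],"grip": 0},{"travel": [7,8,-18],"angular": [0.042,0.07,0.016],"grip": 0},{"travel": [13,10,-25],"angular": [0.061,0.103,0.018],"grip": 0},{"travel": [18,11,-29],"angular": [0.072,0.123,0.014],"grip": 0},{"travel": [24,8,-28],"angular": [0.077,0.131,0.004],"grip": 0},{"travel": [26,6,-24],"angular": [0.072,0.123,-0.005],"grip": 0},{"travel": [24,4,-18],"angular": [0.061,0.104,-0.012],"grip": 0}]}}

```text
clock: 28.6
eef_pos: [440.9, -31.0, 143.8]
orientation: [0.671, -0.582, 0.301, -0.347]
ft_force: [-0.5, -0.5, -1.1]
opening: 11.5
```

Request:
{"name": "drive_tool", "arguments": {"increments": [{"travel": [18,2,-11],"angular": [0.042,0.071,-0.011],"grip": 0},{"travel": [7,1,-4],"angular": [0.016,0.027,-0.005],"grip": 0},{"travel": [5,0,-2],"angular": [0.003,0.016,-0.003],"grip": 0},{"travel": [13,0,-5],"angular": [0.008,0.044,-0.009],"grip": 0},{"travel": [20,1,-8],"angular": [0.012,0.066,-0.015],"grip": 0},{"travel": [26,1,-8],"angular": [0.016,0.082,-0.019],"grip": 0},{"travel": [31,1,-6],"angular": [0.017,0.094,-0.023],"grip": 0},{"travel": [32,2,-4],"angular": [0.019,0.098,-0.027],"grip": 0}]}}

```text
clock: 29.6
eef_pos: [459.6, -189.4, 127.3]
orientation: [0.593, -0.45, 0.403, -0.532]
ft_force: [0.0, -0.5, -1.3]
opening: 11.4
```

Request:
{"name": "drive_tool", "arguments": {"increments": [{"travel": [33,3,0],"angular": [0.019,0.098,-0.028],"grip": 0},{"travel": [30,4,2],"angular": [0.017,0.092,-0.029],"grip": 0},{"travel": [27,4,4],"angular": [0.015,0.081,-0.026],"grip": 0},{"travel": [21,4,6],"angular": [0.013,0.064,-0.022],"grip": 0},{"travel": [13,2,4],"angular": [0.008,0.042,-0.015],"grip": 0},{"travel": [5,2,2],"angular": [0.003,0.016,-0.005],"grip": 0},{"travel": [0,0,0],"angular": [0,0,0],"grip": 0}]}}

```text
clock: 30.48
eef_pos: [474.9, -319.1, 114.7]
orientation: [-0.486, 0.341, -0.462, 0.659]
ft_force: [-0.7, 0.1, -0.8]
opening: 11.4
```

```bash
python3 - <<'E'
from h import *
p,R,o,g,a,d=show()
W=env.get_image("wrist");c=cam(W,o)
im=W["pixels"].copy()
gr=np.array([469.5,-318.5,0])
for rest in [(gr,-16.6)]:
    h=az(rest[1]);n=np.array([-h[1],h[0],0])
    P=[proj(c,rest[0]+h*x+n*y+UP*8) for x,y in((65,35),(65,-35),(-65,-35),(-65,35))]
    cv2.polylines(im,[np.int32(P)],True,(0,0,255),1)
cv2.imwrite("pics/w19.png",im)
for k in range(3):show()
E
```

```text
grip [ 469.94 -317.55  125.06] az -17.17 down 0.001 F [-0.7   0.14 -0.79] M [0.1  0.23 0.04] op 11.4 t 30.48
grip [ 469.85 -317.34  125.07] az -17.15 down 0.001 F [-0.39  0.44 -0.83] M [0.12 0.24 0.04] op 11.7 t 30.52
grip [ 469.85 -317.34  125.07] az -17.15 down 0.001 F [-0.39  0.44 -0.83] M [0.12 0.24 0.04] op 11.7 t 30.52
grip [ 469.85 -317.34  125.07] az -17.15 down 0.001 F [-0.39  0.44 -0.83] M [0.12 0.24 0.04] op 11.7 t 30.52
```

View pics/w19.png

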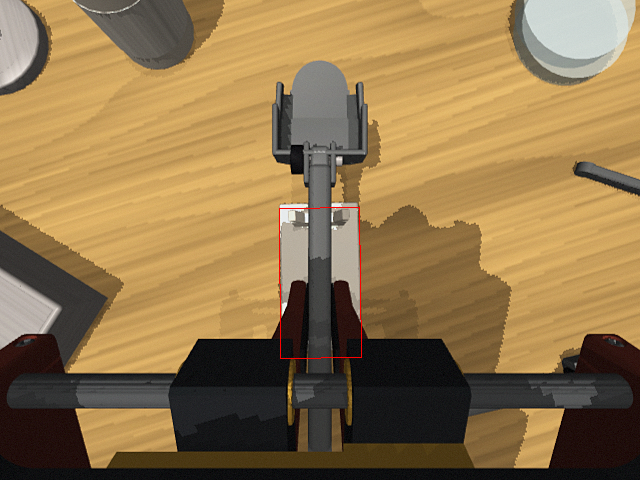

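```bash
python3 - <<'E'
from h import *
p,R,o,g,a,d=show()
g1=np.array([470,-318,63]);g2=np.array([470,-318,54.5])
plan(p,R,[(*scoop2tool(g1,-16.9,0),4),(*scoop2tool(g2,-16.9,0),4)],0,1,3)
E
```

```text
grip [ 469.85 -317.34  125.07] az -17.15 down 0.001 F [-0.39  0.44 -0.83] M [0.12 0.24 0.04] op 11.7 t 30.52
CALL
[{"travel":[0.1, 14.6, -5.2],"angular":[0.0, -0.001, 0.0],"grip":0},
{"travel":[0.2, 14.6, -5.2],"angular":[0.0, -0.001, 0.001],"grip":0},
{"travel":[0.1, 14.7, -5.2],"angular":[0.001, -0.001, 0.0],"grip":0},
{"travel":[0.2, 14.6, -5.1],"angular":[0.0, -0.001, 0.001],"grip":0},
{"travel":[0.0, 2.0, -0.7],"angular":[0.0, 0.0, 0.0],"grip":0},
{"travel":[0.0, 2.0, -0.8],"angular":[0.0, 0.0, 0.0],"grip":0},
{"travel":[0.0, 2.0, -0.7],"angular":[0.0, 0.0, 0.0],"grip":0},
{"travel":[0.0, 2.0, -0.7],"angular":[0.0, 0.0, 0.0],"grip":0}]
```

Request:
{"name": "drive_tool", "arguments": {"increments": [{"travel": [0.1,14.6,-5.2],"angular": [0,-0.001,0],"grip": 0},{"travel": [0.2,14.6,-5.2],"angular": [0,-0.001,0.001],"grip": 0},{"travel": [0.1,14.7,-5.2],"angular": [0,-0.001,0],"grip": 0},{"travel": [0.2,14.6,-5.1],"angular": [0,-0.001,0.001],"grip": 0},{"travel": [0,2,-0.7],"angular": [0,0,0],"grip": 0},{"travel": [0,2,-0.8],"angular": [0,0,0],"grip": 0},{"travel": [0,2,-0.7],"angular": [0,0,0],"grip": 0},{"travel": [0,0,0],"angular": [0,0,0],"grip": 0}]}}

```text
clock: 31.52
eef_pos: [475.2, -320.2, 46.7]
orientation: [-0.487, 0.342, -0.462, 0.658]
ft_force: [0.1, 0.5, -0.6]
opening: 11.2
```

Request:
{"name": "drive_tool", "arguments": {"increments": [{"travel": [0,2,-0.7],"angular": [0,0,0],"grip": 0},{"travel": [0,0,0],"angular": [0,0,0],"grip": 0}]}}

```text
clock: 31.78
eef_pos: [475.1, -320.1, 44.3]
orientation: [-0.487, 0.342, -0.462, 0.658]
ft_force: [-0.0, 0.2, -1.2]
opening: 11.3
```

```bash
python3 - <<'E'
from h import *
p,R,o,g,a,d=show()
W=env.get_image("wrist");cv2.imwrite("pics/w20.png",W["pixels"])
E
```

```text
grip [ 470.09 -318.55   54.65] az -16.95 down 0.000 F [-0.01  0.2  -1.21] M [0.03 0.21 0.01] op 11.3 t 31.77
```

View pics/w20.png

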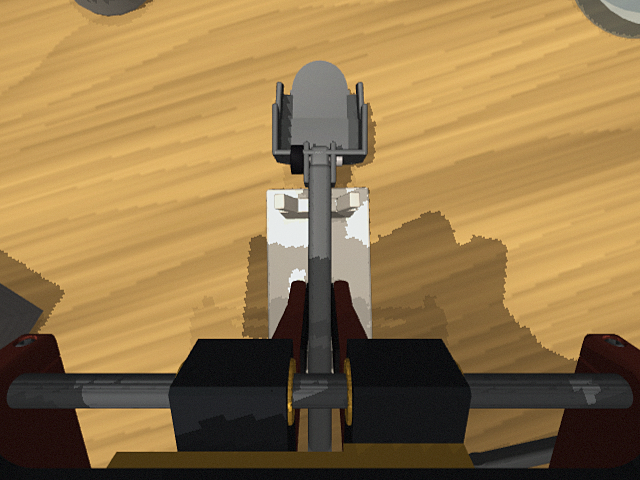

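Request:
{"name": "drive_tool", "arguments": {"increments": [{"travel": [0,0.5,-0.2],"angular": [0,0,0],"grip": 0},{"travel": [0,0,0],"angular": [0,0,0],"grip": 30},{"travel": [0,0,0],"angular": [0,0,0],"grip": 50},{"travel": [0,0,0],"angular": [0,0,0],"grip": 50},{"travel": [0,-10,0],"angular": [0,0,0],"grip": 50},{"travel": [0,-20,0],"angular": [0,0,0],"grip": 50},{"travel": [0,-30,0],"angular": [0,0,0],"grip": 50},{"travel": [0,-40,0],"angular": [0,0,0],"grip": 50}]}}

```text
clock: 32.83
eef_pos: [441.7, -309.8, 138.5]
orientation: [-0.487, 0.342, -0.462, 0.657]
ft_force: [1.1, -0.5, 0.6]
opening: 43.9
```

Request:
{"name": "drive_tool", "arguments": {"increments": [{"travel": [0,-40,0],"angular": [0,0,0],"grip": 50},{"travel": [0,0,0],"angular": [0,0,0],"grip": 50}]}}

```text
clock: 33.08
eef_pos: [430.1, -307.3, 178.7]
orientation: [-0.487, 0.341, -0.459, 0.659]
ft_force: [0.1, -0.2, -0.3]
opening: 43.8
```

```bash
python3 - <<'E'
from h import *
p,R,o,g,a,d=show()
W=env.get_image("wrist");cv2.imwrite("pics/w21.png",W["pixels"]);c=cam(W,o)
for n in("scoop_grip","rest"):
    for q in env.pinpoint(W,n):print(n,q["conf"],np.array(q["position"]))
S=env.get_image("scene");cv2.imwrite("pics/s21.png",cv2.resize(S["pixels"][120:320,200:470],None,fx=2.9,fy=2.9,interpolation=cv2.INTER_CUBIC))
T=env.get_image("top");cv2.imwrite("pics/t21.png",T["pixels"])
for q in env.pinpoint(S,"scoop_grip"):print(q["conf"],np.array(q["position"]))
E
```

```text
grip [ 425.03 -305.69  189.04] az -16.98 down -0.005 F [ 0.13 -0.25 -0.28] M [0.09 0.18 0.  ] op 43.8 t 33.08
scoop_grip 0.83 [ 330.9 -443.    14.3]
scoop_grip 0.81 [ 468.1 -319.9   56.8]
scoop_grip 0.68 [ 460.2 -620.3    8.7]
rest 0.9 [ 475.5 -317.5    0.6]
0.89 [ 323.2 -444.5   10. ]
0.65 [ 470.3 -321.7   55.6]
0.63 [ 462.6 -616.2   10.8]
```

View pics/w21.png

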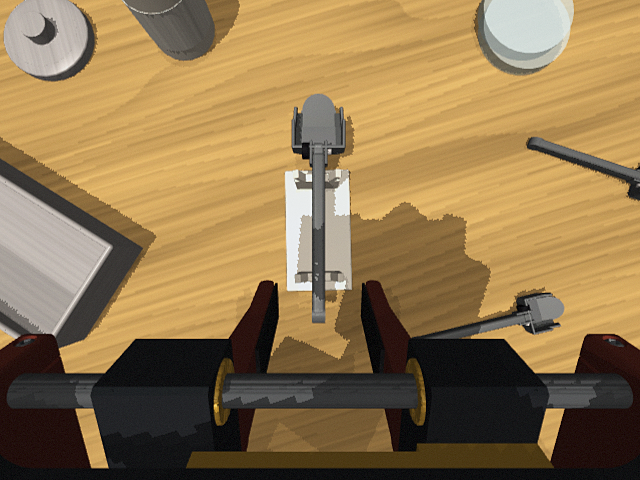

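View pics/s21.png

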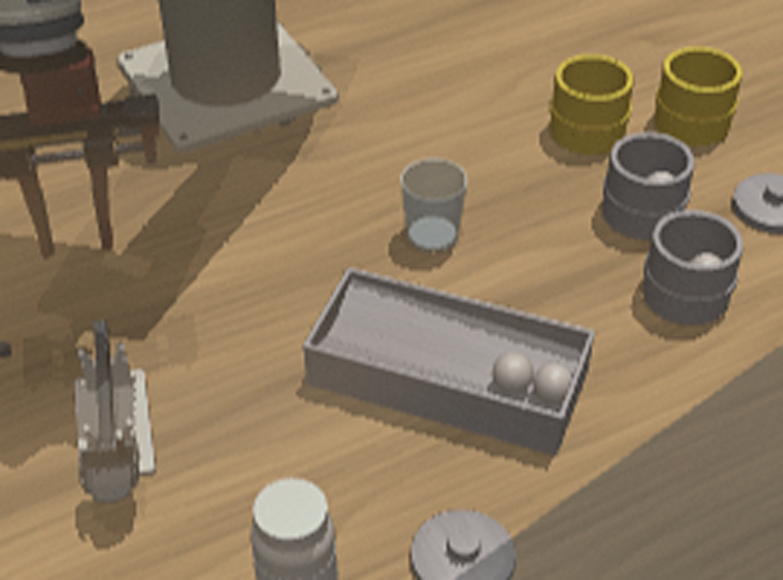

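View pics/t21.png

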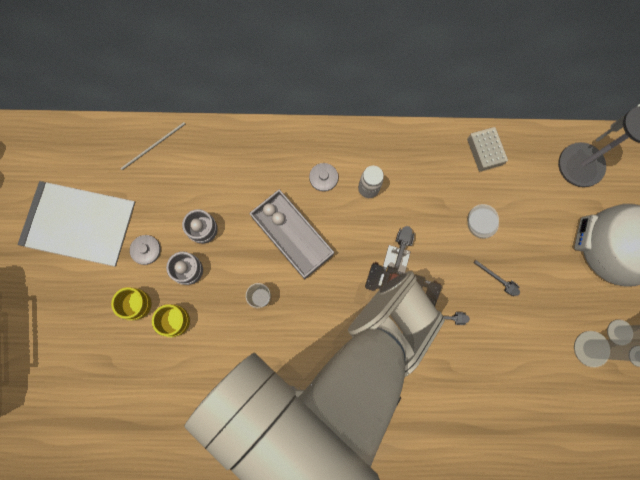

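The pictures show one ball in each steel jar (top view (199,226) and (181,267)), two balls at the trough's low end (269,210) and (279,219), and the scoop lying in both notches, clear of the gripper. I'm handing in.

```bash
python3 - <<'E'
from rig import env
print(env.hand_in())
E
```

```text
the job is handed in; nothing more can be done
None
```

I charged both steel jars with one ball each, using the scoop. I then laid it back in its rest, pocket upward, and handed the job in at about 33 s of the 72 s allowed. `hand_in` gives no verdict, so whether it passed is not confirmed.

**What the last pictures showed:**
- There was one ball in each steel jar and two at the trough's low end.
- The jars, lids, bottle and beaker looked unmoved.
- The scoop lay in both notches. The detectors put its grip about 3–8 mm along and 2–4 mm across the rest, at 55–57 mm high, inside the limits, though they are only good to about 4 mm.
- The gripper was clear of everything.

**Not clean or not settled:**
- **First scoop:** for a moment the wrist force rose to about 27 N (16.5 N of it vertical) as the ball jammed against the next one. That is under the 30 N trough limit, but I only read forces at the end of each move, so a peak in between could have gone unseen. On the second scoop the readings stayed under about 5 N.
- **Head pitch:** touching the nose on the bench suggested about 0–1° up, while the camera suggested about 4°. I used 1°; touching the trough floor matched that to within about 1 mm both times.

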